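Refit the lint-trap screens and stand up the toppled bottles

ROBOT

A 6-joint arm with a two-finger parallel gripper is mounted at the origin on the work surface. World frame = base frame: x ahead of the robot, y to its left, z up, the work surface at z = 0. Lengths are in mm, angles in rad, forces in N, time in s.
With the tool pointing down it reaches from about 375 to 975 mm from the base axis. Payload 3.8 kg.
Tool frame: the origin (TCP) lies on the mounting face of the last link; the fingertips stand 166 mm ahead of it and the grasp point (between the pads) lies manip.grip_depth ahead of it (manip.grip_depth is the distance from the TCP to the grasp point, in mm); z points along the fingers, y is the line along which they close (so a half turn about z gives the same grasp; the last joint's range is limited). The gripper opens to 88 mm and grips with 3 to 60 N. Pads are 18 mm wide; open, the fingers measure 123 mm over their backs; the gripper's body (75 mm by 187 mm) begins 45 mm behind the grasp point.
Start: joints at [-1.141, 0.264, 1.604, -0, 1.274, -0.037], TCP at [303.765, -602.782, 404.706] pointing down, gripper open.
Joint ranges: [-2.63, 2.63], [-0.94, 2.18], [0.31, 2.57], [-1.31, 4.45], [0, 2.66], [-2.55, 2.55]. Speed limits (rad/s): [2.57, 2.57, 3.14, 3.14, 3.14, 3.14].

INTERFACE

Orientations are given as a rotation vector (axis times angle).
In Python, from bench import manip gives the robot as it stands. The module is installed in compiled form; this text tells all that it offers.
- The arm moves only by the tool send_rows, never from a script. Its argument "steps" is a list of rows, each a list of 5 numbers: the shift along the tool's x, y, z scaled (see below), then the turn about the tool's z scaled (see below), then the opening, from -1 (shut) to 1 (fully open). A call has 1 to 12 rows; each row is the pose to reach, as a shift and turn from the pose commanded when the call began, along the tool's axes at that moment, turning the shorter way round; what a row does not reach only later rows make up. The controller multiplies each number of a shift by 0.3 m and each number of a turn by 180 degrees. A row lasts 1/12 s, in which the tool goes at most 41.7 mm and 7.16 degrees, less where a joint would pass 70% of its speed; a pose out of reach is approached as far as the arm can. A call with a number of a shift or a turn outside -1 to 1 is refused whole. A call with a gripper value outside its range is refused whole. The fingers move at their own pace and stop on an object; "newtons" is the grip in N (left out, the last holds). Time passes only in rows, so rows that repeat a pose let the fingers close. It gives the time, the measured TCP pose, the force, the opening and the grip force at its end, in the units of the state.
- manip.sense(): the state, without advancing time (a new reading comes with each control period).
- manip.capture(name): name is "side" or "top"; returns the picture (420x560x3 uint8, red, green, blue); there is no depth.
- manip.camera_model(name): a dict with "intrinsics" (3x3 intrinsics, pixels), "origin" and "rotation" of the camera in the world. Camera axes: x right, y up, looking along -z (the intrinsics and any distortion apply to the point x, -y, -z); pixel columns grow to the right and rows downward; lengths in mm; the calibration is good to about 2 mm. A picture is of the moment at which its call begins. camera_model takes no time and is no camera call.
- manip.job_done(): hands the job in; it is judged then, once.
Trained networks look in the newest picture that a camera, given by its name, has taken for a name from the list of things; names that differ only in an ending like _2 or _b are one class to them, and where a whole thing is asked for, a point or a joint stands for the part that bears it (a point fixed in the world has none). Each returns a list of dicts, best first, with "confidence" (0 to 1); they miss things now and then, are a little off and sometimes report something else, mostly with a low value. They report only what shows in the picture. A call takes as long as a camera call. They do not tell look-alikes from the thing itself.
- manip.outline_of(camera, label): "region" (420x560 bool, what is visible of it).
- manip.landmark_of(camera, label): "centre" ([x, y, z] in mm, in world coordinates, good to about 4 mm: a listed point, or the origin of a listed thing).
The state is a dict: "time": time; "q": joint angles; "qd": joint speeds; "joint_efforts": joint torques, N m; "eef_pos": TCP position; "ee_rot": TCP orientation; "contact_force": force on the tool from outside, world axes, zero at the start; "torque": the same for the moment, N m; "width": finger opening in mm; "finger_force": force on a finger pad.
Only numpy, scipy, OpenCV 4.12 (cv2) and the standard library are available. Lean on these libraries where they do the work, as an engineer would, in place of code of your own. Each camera call takes 0.05 s, during which the arm holds its last target. There are 200 camera calls.

TASK

Put the laundry counter back in service after the lint clean: open the lint trap, slide every screen from the draining rack fully home in the guide marked with its colour, then shut the lid, then press the red filter-reset button. At any time, stand the toppled bottles upright again in the supply tray, so that every bottle there ends up standing, and leave everything else on the counter where it is.

Things in the scene. Friction and masses are not known exactly. Their poses are not given: they have to be found in the camera images.
- screen_blue: lint screen: white flat frame with mesh, 130 mm wide (its x), 6 mm thick (its y), 105 mm high (its z), 120 g. A blue grip tab stands amid its top edge: 40 mm wide, 10 mm thick, 28 mm high (133 mm over all). Origin: middle of the bottom edge. Either way round is right. Starts on edge in the rack, tab up. May be absent.
- screen_yellow: lint screen: white flat frame with mesh, 130 mm wide (its x), 6 mm thick (its y), 105 mm high (its z), 120 g. A yellow grip tab stands amid its top edge: 40 mm wide, 10 mm thick, 28 mm high (133 mm over all). Origin: middle of the bottom edge. Either way round is right. Starts on edge in the rack, tab up. May be absent.
- screen_green: lint screen: white flat frame with mesh, 130 mm wide (its x), 6 mm thick (its y), 105 mm high (its z), 120 g. A green grip tab stands amid its top edge: 40 mm wide, 10 mm thick, 28 mm high (133 mm over all). Origin: middle of the bottom edge. Either way round is right. Starts on edge in the rack, tab up. May be absent.
- rack: grey draining rack fixed to the counter, 140 (x) x 190 (y) mm; origin under its centre. Its floor is 8 mm above the counter; three places at y = -50, 0 and +50 mm, each between steel pegs up to 55 mm high with a 9 mm gap, hold a screen on edge with its width along the rack's x.
- trap: white lint trap fixed to the counter, 142 (x) x 188 (y) mm, rim 142 mm high; origin under its centre, front (-x) to the robot. Three guides at y = -50 (blue mark), 0 (yellow), +50 mm (green): 8 mm grooves between grey ribs on the front and back walls (134 mm apart), flared at the top from 112 to 126 mm up. A seated screen is along x, tab top 3 mm below the rim. Duct elbows behind, 102 mm high.
- guide_blue (a point): floor of the guide marked blue, at its middle, 6 mm above the counter; the origin of the blue screen lies here when it is fully home. Axes as the trap.
- guide_yellow (a point): floor of the guide marked yellow, at its middle, 6 mm above the counter; the origin of the yellow screen lies here when it is fully home. Axes as the trap.
- guide_green (a point): floor of the guide marked green, at its middle, 6 mm above the counter; the origin of the green screen lies here when it is fully home. Axes as the trap.
- lid (a joint): clear plastic lid of the trap, 142 x 188 mm, 4 mm thick, hinged along the far (+x) rim: 0 is closed, it grows as it opens, 1.9 rad at most; starts shut or ajar. A stiff hinge (0.2 N m of friction) keeps it where it is left. Past about 1.4 rad it leaves the guides clear from above.
- lid_hinge (a point): middle of the lid's hinge line, which runs along the trap's y, 142 mm above the counter
- lid_grip (a point): middle of the grey bow handle's bar on the lid: a round bar 10 mm thick, 74 mm clear between its two legs, parallel to the hinge; 115 mm from the hinge along the lid and 39 mm off the lid's underside (30 mm of free space under the bar). The bar can turn between the finger pads as the lid swings.
- reset (a joint): red filter-reset push button on top of the grey timer box (65 mm deep, 120 wide, 75 high) on the front of the trap; 26 mm across: 0 is up, grows as it is pressed, 6 mm travel, 4 N when fully down; springs back
- reset_top (a point): centre of the top of the red button; it is pressed straight down
- tray: grey supply tray fixed to the counter, 360 (x) x 140 (y) mm outside, a single lane for bottles; wall 5 mm thick and 20 mm high, floor 5 mm above the counter; origin under its centre
- bottle_teal: small closed square bottle, teal with a paper label and a white round cap: body 44 x 44 mm and 86 mm long, cap 28 mm across from 93 to 120 mm, about 200 g, centre of mass about 46 mm from the base. Origin: centre of its base; its x axis runs from the base through the cap (up when it stands). Starts lying in the tray. May be absent.
- bottle_navy: small closed square bottle, navy blue with a paper label and a white round cap: body 44 x 44 mm and 86 mm long, cap 28 mm across from 93 to 120 mm, about 200 g, centre of mass about 46 mm from the base. Origin: centre of its base; its x axis runs from the base through the cap (up when it stands). Starts lying in the tray. May be absent.
- bottle_pink: small closed square bottle, pink with a paper label and a white round cap: body 44 x 44 mm and 86 mm long, cap 28 mm across from 93 to 120 mm, about 200 g, centre of mass about 46 mm from the base. Origin: centre of its base; its x axis runs from the base through the cap (up when it stands). Starts upright in the middle of the tray.
- pod_a: small green and blue detergent pod, 42 x 36 x 18 mm; not part of the job, origin at its underside
- pod_b: a second green and blue detergent pod, 42 x 36 x 18 mm; not part of the job, origin at its underside
- dose_cup: small blue dosing cup, 44 mm across, 45 mm high; not part of the job, origin at its underside
- lint_brush: brush lying on the counter, 200 mm long; not part of the job, origin at its underside
- sheet_carton: brown carton, 75 x 110 x 60 mm high; not part of the job, origin at its underside
- peg_jar: glass jar, 70 mm across, 100 mm high; not part of the job, origin at its underside
There are look-alikes about, which are no part of the job. Leave any brown or orange look-alike of the screen_green alone. Leave any turquoise look-alike of the screen_blue alone.

How it is judged (in metres and radians):
On the way, in this order (a step that is already met when the one before it is completed fails the run):
1. every screen is fully home in the guide of its colour (z of screen_blue in the frame of guide_blue below 0.005 m and horizontal distance between screen_blue and guide_blue below 0.006 m and angle between each of screen_blue, screen_yellow, screen_green's own z axis and vertical below 0.06 rad and z of screen_yellow in the frame of guide_yellow below 0.005 m and horizontal distance between screen_yellow and guide_yellow below 0.006 m and z of screen_green in the frame of guide_green below 0.005 m and horizontal distance between screen_green and guide_green below 0.006 m), for 0.2 s.
2. the lid is shut over them (all of step 1 and value of joint lid below 0.06 rad), for 0.2 s.
3. the reset button is pressed, lid shut (value of joint reset above 0.0045 m and value of joint lid below 0.06 rad), for 0.05 s.
At the end, for the whole second after the job is handed in: Each screen present is home in its guide (5 mm of the floor, 6 mm of the middle, 0.06 rad of upright), lid shut (0.06 rad), button up again; each bottle present stands in the tray at rest (0.08 rad); nothing else moved over 3 cm (all of step 2 and value of joint reset below 0.002 m and angle between each of bottle_teal, bottle_navy, bottle_pink's own x axis and vertical below 0.08 rad and z of each of bottle_teal, bottle_navy, bottle_pink in the frame of tray below 0.01 m and x of bottle_teal in the frame of tray between -0.175 and 0.175 m and y of bottle_teal in the frame of tray between -0.065 and 0.065 m and linear speed of each of bottle_teal, bottle_navy, bottle_pink below 0.02 m/s and x of bottle_navy in the frame of tray between -0.175 and 0.175 m and y of bottle_navy in the frame of tray between -0.065 and 0.065 m and x of bottle_pink in the frame of tray between -0.175 and 0.175 m and y of bottle_pink in the frame of tray between -0.065 and 0.065 m); the robot touches nothing.
It fails at once if something that is no part of the job (pod, cup, brush, carton, jar) is pushed more than 3 cm from its place (distance of any of pod_a, pod_b, dose_cup, lint_brush, sheet_carton, peg_jar from where it was at the start of the episode above 0.03 m).
Of screen_blue, screen_yellow, screen_green only 2 to 3 are there at a start; the rules pass over those that are not, and their reading is None.
Of bottle_teal, bottle_navy only 1 to 2 are there at a start; the rules pass over those that are not, and their reading is None.
At some moment in a run one of bottle_teal, bottle_navy may be knocked a few centimetres aside while the robot is not near it.
It also fails if it takes over 210 s, if anything falls off the work surface, if the arm or the gripper's body presses on something with over 40 N, if the wrist force passes 120 N, or if a joint passes its speed limit or range.

## Working session

There is one attempt and no reset: what is moved stays moved. The work goes in short steps, Python scripts to look and compute and a tool call to move; the robot and the scene stay as the last step left them, time stands still between calls to the robot, and variables do not carry over. Pictures are saved under pics/ and viewed, at most 14 in all, crops included, and the job is handed in when it is done.

Besides the shell and the picture viewer there is one more tool, called after "Emit:" as name(argument=value, ...) on one line, values as JSON. send_rows: Moves the arm, as the interface text tells. Shifts and turns lie within -1 to 1; 1 stands for 0.3 m of shift or 180 degrees of turn. Its arguments: {"type":"object","properties":{"steps":{"type":"array"},"newtons":{"type":"number"}},"required":["steps"]}

```bash
mkdir -p pics; cat > h.py <<'E'
import numpy as np,cv2
from bench import manip
def cap(n,f):
    im=manip.capture(n); cv2.imwrite('pics/'+f,im[:,:,::-1]); return im
def proj(n,p):
    c=manip.camera_model(n);K=np.array(c['intrinsics']);R=np.array(c['rotation']);o=np.array(c['origin'])
    v=R.T@(np.array(p,float)-o); v=np.array([v[0],-v[1],-v[2]]); u=K@v; return u[:2]/u[2]
def ray(n,px):
    c=manip.camera_model(n);K=np.array(c['intrinsics']);R=np.array(c['rotation']);o=np.array(c['origin'])
    d=np.linalg.solve(K,[px[0],px[1],1.]); d=R@np.array([d[0],-d[1],-d[2]]); return o,d/np.linalg.norm(d)
def atz(n,px,z):
    o,d=ray(n,px); return o+d*(z-o[2])/d[2]
def tri(a,pa,b,pb):
    A=0;B=0
    for n,p in((a,pa),(b,pb)):
        o,d=ray(n,p);M=np.eye(3)-np.outer(d,d);A=A+M;B=B+M@o
    return np.linalg.solve(A,B)
E
python3 - <<'E'
from h import *
np.set_printoptions(precision=1,suppress=True)
s=manip.sense();print(s,manip.grip_depth)
for n in('side','top'):
    cap(n,n+'0.png');c=manip.camera_model(n);print(n,c)
    for l in 'screen_blue screen_yellow screen_green rack trap guide_blue guide_yellow guide_green lid_hinge lid_grip reset_top tray bottle_teal bottle_navy bottle_pink'.split():
        print(l,[(np.array(r['centre']),round(r['confidence'],2)) for r in manip.landmark_of(n,l)[:4]])
E
```

```text
{'time': 0.0, 'q': array([-1.1,  0.3,  1.6, -0. ,  1.3, -0. ]), 'qd': array([-0., -0., -0., -0.,  0., -0.]), 'joint_efforts': array([ -0. , -50.2, -35.7,   0.1,   0. ,  -0. ]), 'eef_pos': array([ 303.6, -602.5,  403.4]), 'ee_rot': array([-3.1, -0.7,  0. ]), 'contact_force': array([-1. ,  0.2, -0.5]), 'torque': array([-0., -0., -0.]), 'finger_force': 0.0, 'width': 87.86942465779622} 147.29999999999998
side {'intrinsics': array([[472.3,   0. , 279.6],
       [  0. , 472.3, 205.1],
       [  0. ,   0. ,   1. ]]), 'origin': array([-193.7,  805.4,  899.2]), 'rotation': array([ 0.4, -1. , -2.1])}
screen_blue [(array([474.4, 359.9,   8.8]), 0.98), (array([309.8, 609.6,  -0.7]), 0.86)]
screen_yellow [(array([434.9, 331. ,   9.6]), 0.71)]
screen_green [(array([204.8, 290.4,   0.2]), 0.63), (array([443.3, 534.7,   2.5]), 0.35)]
rack [(array([437.8, 339.8,   2.6]), 0.72), (array([ 793.1, -141.6,    0.6]), 0.5)]
trap [(array([579.3,  46.7,   1. ]), 0.64)]
guide_blue [(array([582.4,   1.5,   7.1]), 0.58)]
guide_yellow [(array([580.8,  49.1,   8.4]), 0.61)]
guide_green [(array([569.8, 100.2,   5.9
[... 1074 characters left out ...]
uide_blue [(array([734.9, 285. ,   0. ]), 0.16)]
guide_yellow []
guide_green [(array([573.7,  94.6,   3.5]), 0.73), (array([437.1, 532.1,   1.3]), 0.59), (array([391.1, 309.8,  10.1]), 0.15)]
lid_hinge [(array([648.3,  54.5, 137.6]), 0.68)]
lid_grip [(array([540.1,  46.2, 187.1]), 0.69), (array([ 504.4, -291.1,   -3. ]), 0.62)]
reset_top [(array([463.5,   7.7,  98.2]), 0.46), (array([540.5,  47. , 185.8]), 0.32)]
tray [(array([ 503.7, -290. ,   -3.5]), 0.65)]
bottle_teal []
bottle_navy [(array([ 543.8, -289.5,   26.4]), 0.68), (array([733.5, 287.4,  -0.5]), 0.17)]
bottle_pink [(array([ 494.3, -279.6,    4.2]), 0.67), (array([465. ,   8.5,  93.2]), 0.52), (array([734.8, 282.2,  -0.5]), 0.32)]
```

View pics/side0.png

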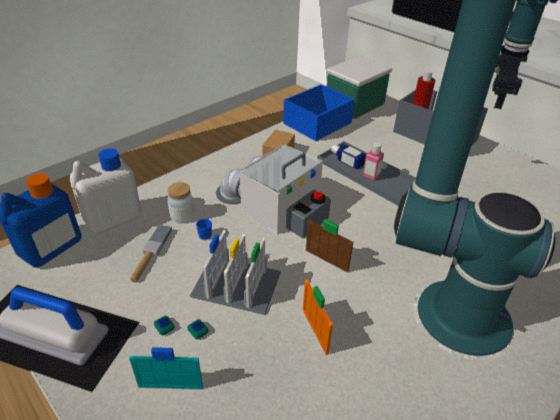

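View pics/top0.png

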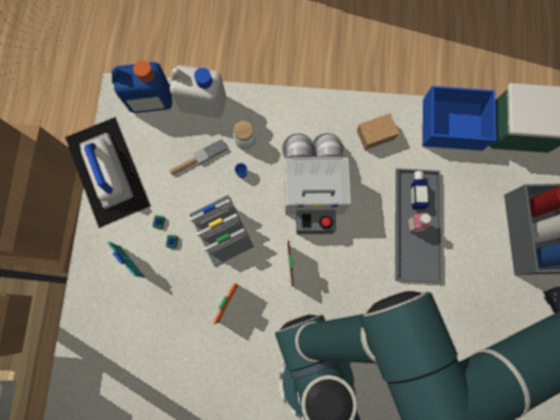

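```bash
sed -i "s/R=np.array(c\['rotation'\])/R=cv2.Rodrigues(np.array(c['rotation'],float))[0]/" h.py
python3 - <<'E'
from h import *
t=cv2.imread('pics/top0.png');s=cv2.imread('pics/side0.png')
f=lambda im,x,y,w,h:cv2.resize(im[y:y+h,x:x+w],(400,300),interpolation=cv2.INTER_CUBIC)
cv2.imwrite('pics/c1.png',np.vstack([np.hstack([f(t,180,185,100,75),f(s,180,220,120,90)]),np.hstack([f(t,270,150,100,75),f(s,225,140,120,90)])]))
np.set_printoptions(precision=1,suppress=True)
# colour blobs
for n,im in(('top',t),('side',s)):
    H=cv2.cvtColor(im,cv2.COLOR_BGR2HSV)
    box=(190,190,65,75) if n=='top' else (190,225,90,85)
    for c,lo,hi in(('blue',(105,120,60),(130,255,255)),('yellow',(20,120,80),(35,255,255)),('green',(45,100,50),(85,255,255))):
        m=cv2.inRange(H,lo,hi);x,y,w,h=box
        k,l,st,ce=cv2.connectedComponentsWithStats(m[y:y+h,x:x+w])
        for i in range(1,k):
            if st[i,4]>12: print(n,c,ce[i]+[x,y],st[i])
for p in((463,8,98),(540,46,188),(649,56,142),(579,48,142),(500,-290,5),(433,333,133)):print(p,proj('top',p),proj('side',p))
print(proj('top',manip.sense()['eef_pos']),manip.sense()['eef_pos'])
E
```

```text
top blue [208.  207.9] [12 14 12  8 50]
top yellow [215.1 222.4] [18 28 14 10 75]
top green [222.6 237.5] [26 44 13  8 58]
side blue [204.1 231. ] [  6   0  16  14 182]
side blue [213.9 243.1] [ 19   9  10  19 117]
side yellow [234.1 247.7] [ 40  13   9  20 121]
side green [255.  252.3] [ 61  18   9  19 100]
(463, 8, 98) [327.3 222.4] [320.4 194.2]
(540, 46, 188) [318.5 189.1] [292.3 160.3]
(649, 56, 142) [316.1 157.4] [262.5 158.9]
(579, 48, 142) [317.4 180.1] [281.3 168.4]
(500, -290, 5) [418.2 223.2] [372.1 173.9]
(433, 333, 133) [216.5 222. ] [234.9 246.1]
[609.  288.6] [ 303.7 -602.8  404.7]
```

View pics/c1.png

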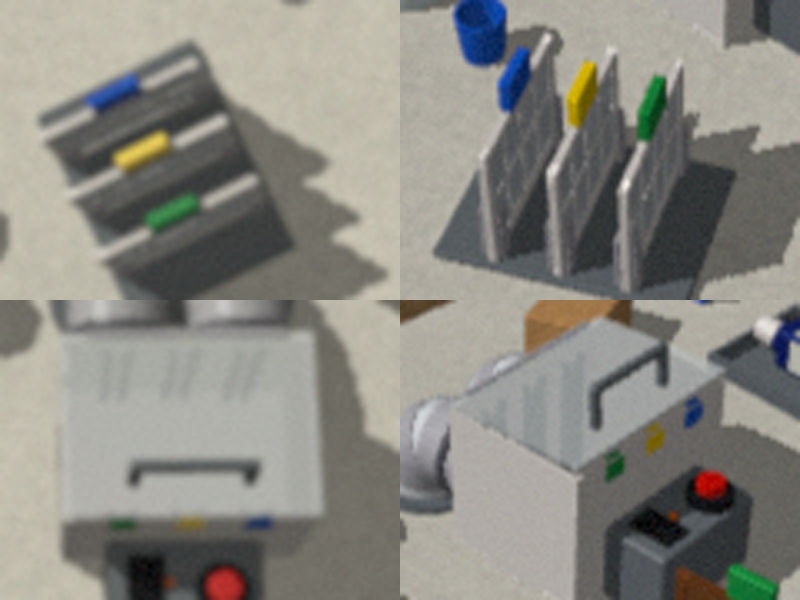

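```bash
cat >> h.py <<'E'
def blobs(im,box,lo,hi,amin=8):
    H=cv2.cvtColor(im,cv2.COLOR_RGB2HSV);x,y,w,h=box
    m=cv2.inRange(H,lo,hi)[y:y+h,x:x+w]
    k,l,st,ce=cv2.connectedComponentsWithStats(m)
    return sorted([(st[i,4],ce[i]+[x,y]) for i in range(1,k) if st[i,4]>=amin],key=lambda a:-a[0])
B=((105,100,50),(130,255,255));Y=((18,90,60),(35,255,255));G=((45,80,30),(85,255,255));R_=((0,160,100),(6,255,255))
E
python3 - <<'E'
from h import *
np.set_printoptions(precision=1,suppress=True)
t=cv2.imread('pics/top0.png')[:,:,::-1].copy();s=cv2.imread('pics/side0.png')[:,:,::-1].copy()
def go(lbl,bt,bs,c,a=6):
    a1=blobs(t,bt,*c,a);a2=blobs(s,bs,*c,a)
    if a1 and a2: p=tri('top',a1[0][1],'side',a2[0][1]);print(lbl,p,a1[0],a2[0],proj('top',p)-a1[0][1],len(a1),len(a2));return p
    print(lbl,a1,a2)
b=go('tb',(195,198,30,20),(207,233,18,28),B);y=go('ty',(200,210,30,25),(225,235,25,25),Y);g=go('tg',(210,225,30,25),(245,240,25,30),G)
for q in(b,y,g):print((q-g)[:2])
mb=go('mb',(325,200,18,10),(300,165,18,15),B,3);my=go('my',(310,200,15,10),(293,172,20,18),Y,3);mg=go('mg',(290,200,20,10),(280,180,20,20),G,3)
go('red',(315,210,30,25),(305,185,25,25),R_)
# bottle caps/bodies
go('navy',(405,170,30,40),(330,140,40,35),B)
for n,im in(('top',t),('side',s)):
  for l in('bottle_navy','bottle_pink','tray','lid_grip','screen_blue','trap'):
    r=manip.outline_of(n,l)
    if r:
        m=r[0]['region'].astype(np.uint8);c,_=cv2.findContours(m,0,1);c=max(c,key=len);print(n,l,round(r[0]['confidence'],2),cv2.minAreaRect(c),cv2.boundingRect(c))
E
```

```text
tb [473.  362.7 132.4] (np.int32(61), array([207.9, 207.9])) (np.int32(125), array([213.9, 243.2])) [-0.  -0.1] 1 2
ty [431.5 337.2 131.3] (np.int32(93), array([215. , 222.4])) (np.int32(134), array([234. , 247.8])) [0. 0.] 1 1
tg [388.8 311.  131.6] (np.int32(67), array([222.4, 237.5])) (np.int32(108), array([255. , 252.2])) [0.1 0.1] 1 1
[84.2 51.7]
[42.7 26.2]
[0. 0.]
mb [507.8  -5.4 138.2] (np.int32(9), array([334.2, 205.6])) (np.int32(35), array([312.6, 173.2])) [-0.2 -0.3] 1 1
my [504.7  43.4 136.4] (np.int32(12), array([317.5, 205.5])) (np.int32(37), array([300.9, 181.2])) [-0.2 -0.3] 1 1
mg [499.6  93.  136.3] (np.int32(4), array([300.5, 206. ])) (np.int32(30), array([289. , 189.4])) [-0.2 -0.4] 1 1
red [467.1  13.2  96.5] (np.int32(66), array([325.7, 221.3])) (np.int32(57), array([317.7, 194.6])) [-0.2 -0.3] 1 1
navy [ 618.4 -296.1   16.9] (np.int32(69), array([419.2, 182.3])) (np.int32(179), array([350.6, 156.2])) [2.4 4.3] 2 1
top bottle_navy 0.69 ((419.5, 190.0), (38.0, 17.0), 90.0) (411, 171, 18, 39)
top bottle_pink 0.54 ((417.5, 223.5), (19.0, 21.0), 90.0) (407, 214, 22
[... 495 characters left out ...]
5.77708435058594, 18.782970428466797), 26.56505012512207) (331, 146, 35, 24)
side bottle_pink 0.75 ((373.88824462890625, 161.2529296875), (17.2459716796875, 37.42050552368164), 12.52880859375) (363, 143, 21, 38)
side tray 0.68 ((365.20465087890625, 169.484619140625), (95.95537567138672, 32.709197998046875), 28.178592681884766) (318, 151, 97, 54)
side lid_grip 0.69 ((281.576904296875, 166.11537170410156), (39.106361389160156, 74.05247497558594), 56.3099365234375) (241, 145, 82, 47)
side screen_blue 0.79 ((165.5, 368.0), (42.0, 73.0), 90.0) (129, 347, 74, 43)
side trap 0.79 ((281.7132568359375, 187.10781860351562), (111.12308502197266, 86.60000610351562), 30.51024055480957) (216, 145, 115, 94)
```

```bash
cat > plan.py <<'E'
import json,sys,numpy as np
D=147.3
def load(): return json.load(open('cmd.json'))   # grasp x,y,z, yaw deg of tool y
def axes(yaw):
    a=np.radians(yaw); y=np.array([np.cos(a),np.sin(a),0]); z=np.array([0,0,-1.]); return np.array([np.cross(y,z),y,z])
def plan(wps,c=None):
    """wps: (x,y,z,yaw). prints scaled rows from commanded pose"""
    c=c or load(); A=axes(c[3]); prev=np.array(c)
    for w in wps:
        w=np.array(w,float); s=A@(w[:3]-c[:3])/300; t=-((w[3]-c[3]+180)%360-180)/180
        d=np.linalg.norm(w[:3]-prev[:3]); r=abs((w[3]-prev[3]+180)%360-180)
        print(np.round(s,3),round(t,3),'rows>=',int(np.ceil(max(d/41.7,r/7.16))),w); prev=w
def adv(*rows):
    """apply last rows of sent calls (x,y,z,turn)"""
    c=np.array(load())
    for r in rows: c=np.append(c[:3]+axes(c[3]).T@(np.array(r[:3])*300),c[3]-r[3]*180)
    json.dump(list(c),open('cmd.json','w')); print('cmd',np.round(c,1)); return list(c)
E
python3 - <<'E'
from h import *; from plan import *
np.set_printoptions(precision=3,suppress=True)
R=cv2.Rodrigues(np.array(manip.sense()['ee_rot']))[0];print(R)
yaw=np.degrees(np.arctan2(R[1,1],R[0,1]));print(yaw)
json.dump([303.765,-602.782,404.706-D,float(yaw)],open('cmd.json','w'))
h=tri('top',(318.5,191.5),'side',(294,160.2));print('handle',h,proj('top',h),proj('side',h))
def grip(th,cx=578.3,cy=48.7,yaw=4.7):
    a=np.radians(yaw);u=np.array([np.cos(a),np.sin(a)]);p=-115*np.cos(th)+39*np.sin(th)+71
    return np.r_[np.array([cx,cy])+u*p,142+115*np.sin(th)+39*np.cos(th)]
for th in(0,.05,.1,.15):
    g=grip(th);print(th,g,proj('top',g),proj('side',g))
    a=np.radians(4.7); e=np.array([-np.sin(a),np.cos(a),0])*42
    print('  ends',proj('top',g+e),proj('top',g-e),proj('side',g+e),proj('side',g-e))
c=load()
plan([(490,-290,260,4.7)]); plan([(534,45,265,4.7)],[490,-290,260,4.7])
E
```

```text
[[ 0.893  0.45  -0.   ]
 [ 0.45  -0.893  0.   ]
 [ 0.    -0.    -1.   ]]
-63.25455831558193
handle [532.548  46.319 192.051] [318.378 191.309] [294.233 160.258]
0 [534.448  45.095 181.   ] [318.536 191.637] [293.885 163.214]
  ends [303.786 191.714] [333.284 191.559] [283.492 169.723] [303.885 156.952]
0.05 [536.534  45.266 186.699] [318.681 190.434] [293.383 161.146]
  ends [303.873 190.512] [333.487 190.357] [282.958 167.627] [303.413 154.911]
0.1 [538.901  45.461 192.286] [318.821 189.136] [292.798 159.063]
  ends [303.956 189.214] [333.684 189.058] [282.341 165.515] [302.856 152.856]
0.15 [541.543  45.678 197.747] [318.956 187.743] [292.13  156.972]
  ends [304.037 187.821] [333.875 187.664] [281.642 163.394] [302.218 150.794]
[ 1.024 -0.652 -0.009] -0.378 rows>= 10 [ 490.  -290.   260.     4.7]
[ 1.101  0.238 -0.017] -0.0 rows>= 9 [534.   45.  265.    4.7]
```

Emit:
send_rows(steps=[[0.98,-0.65,-0.02,-0.37,1],[0.98,-0.65,-0.02,-0.37,1],[0.98,-0.65,-0.02,-0.37,1],[0.98,-0.65,-0.02,-0.37,1],[0.98,-0.65,-0.02,-0.37,1],[0.98,-0.65,-0.02,-0.37,1],[0.98,-0.65,-0.02,-0.37,1],[0.98,-0.65,-0.02,-0.37,1],[0.98,-0.65,-0.02,-0.37,1],[0.98,-0.65,-0.02,-0.37,1],[0.98,-0.65,-0.02,-0.37,1],[0.98,-0.65,-0.02,-0.37,1]])

```text
time: 3.2
eef_pos: [478.7, -296.1, 410.9]
ee_rot: [2.156, 2.284, -0.0]
contact_force: [-0.3, -0.7, 0.4]
width: 88.1
finger_force: 0.0
```

```bash
python3 - <<'E'
from plan import *; from bench import manip
c=adv((.98,-.65,-.02,-.37)); s=manip.sense(); print(s['eef_pos'],s['time'],s['q'])
plan([(515,-90,265,4.7)]); plan([(535,45.5,265,4.7),(535,45.5,188,4.7)],[515,-90,265,4.7])
E
```

```text
cmd [ 478.6 -296.3  263.4    3.3]
[ 478.69978964 -296.06720426  410.85263687] 3.2 [-5.98072350e-01  4.84387905e-02  1.83981925e+00 -2.68576268e-04
  1.25306112e+00 -6.55787688e-01]
[ 0.68   0.161 -0.005] -0.008 rows>= 6 [515.  -90.  265.    4.7]
[0.445 0.103 0.   ] -0.0 rows>= 4 [535.   45.5 265.    4.7]
[0.445 0.103 0.257] -0.0 rows>= 2 [535.   45.5 188.    4.7]
```

Emit:
send_rows(steps=[[0.68,0.16,-0.005,-0.01,1],[0.68,0.16,-0.005,-0.01,1],[0.68,0.16,-0.005,-0.01,1],[0.68,0.16,-0.005,-0.01,1],[0.68,0.16,-0.005,-0.01,1],[0.68,0.16,-0.005,-0.01,1],[0.68,0.16,-0.005,-0.01,1]])

```text
time: 3.78
eef_pos: [514.7, -88.7, 412.3]
ee_rot: [2.117, 2.321, -0.0]
contact_force: [0.1, -1.4, -0.0]
width: 87.8
finger_force: 0.0
```

Emit:
send_rows(steps=[[0.445,0.1,0,0,1],[0.445,0.1,0,0,1],[0.445,0.1,0,0,1],[0.445,0.1,0,0,1],[0.445,0.1,0.1,0,1],[0.445,0.1,0.2,0,1],[0.445,0.1,0.25,0,1],[0.445,0.1,0.25,0,1],[0.445,0.1,0.25,0,-1],[0.445,0.1,0.25,0,-1],[0.445,0.1,0.25,0,-1],[0.445,0.1,0.25,0,-1]], newtons=15)

```text
time: 4.78
eef_pos: [533.3, 45.2, 339.1]
ee_rot: [2.119, 2.316, 0.003]
contact_force: [0.8, 0.0, 0.2]
width: 63.6
finger_force: 0.0
```

Emit:
send_rows(steps=[[0,0,0,0,-1],[0,0,0,0,-1],[0,0,0,0,-1],[0,0,0,0,-1]])

```text
time: 5.12
eef_pos: [532.5, 45.9, 337.5]
ee_rot: [2.119, 2.319, 0.0]
contact_force: [0.4, 0.2, 0.8]
width: 37.1
finger_force: 0.0
```

```bash
python3 - <<'E'
from plan import *; from bench import manip
c=adv((.68,.16,-.005,-.01),(.445,.1,.25,0)); s=manip.sense(); print(s['eef_pos'],s['time'],s['contact_force'],s['width'])
E
```

```text
cmd [532.5  45.8 189.9   5.1]
[532.4866255   45.8769438  337.47216871] 5.1167 [0.44256153 0.19293226 0.78608693] 37.08129984293858
```

Emit:
send_rows(steps=[[0,0,0,0,-1],[0,0,0,0,-1],[0,0,0,0,-1],[0,0,0,0,-1],[0,0,0,0,-1],[0,0,0,0,-1]])

```text
time: 5.62
eef_pos: [535.3, 46.1, 337.8]
ee_rot: [2.115, 2.314, 0.012]
contact_force: [13.7, 0.8, -8.2]
width: 9.1
finger_force: 14.9
```

```bash
python3 - <<'E'
from plan import *; from bench import manip
s=manip.sense(); print(s['eef_pos'],s['time'],s['contact_force'],s['width'])
from h import *
c=load()
# arc: hinge placed so that bar now at theta0
for th0 in (0.05,):
  r=np.hypot(115,39);phi=np.arctan2(39,115)
  u=np.array([np.cos(np.radians(4.7)),np.sin(np.radians(4.7)),0])
  z=np.array([0,0,1.])
  P=lambda th:-115*np.cos(th)*u+39*np.sin(th)*u+(115*np.sin(th)+39*np.cos(th))*z
  W=[tuple(np.array(c[:3])+P(t)-P(th0))+(c[3],) for t in th0+np.arange(1,13)*0.125]
  plan(W)
E
```

```text
[535.30214354  46.0757324  337.83851859] 5.6167 [13.72224239  0.81098782 -8.21966331] 9.065046043088167
[-0.     0.022 -0.046] -0.0 rows>= 1 [538.90792962  46.29872878 203.63390622   5.14544168]
[-0.     0.049 -0.088] -0.0 rows>= 1 [546.99556868  46.96365374 216.45008222   5.14544168]
[-0.001  0.081 -0.127] -0.0 rows>= 1 [556.61258566  47.75431647 228.15453586   5.14544168]
[-0.001  0.118 -0.162] -0.0 rows>= 1 [567.60891021  48.65837891 238.56462307   5.14544168]
[-0.001  0.158 -0.192] -0.0 rows>= 1 [579.81294837  49.66173349 247.5178979    5.14544168]
[-0.002  0.203 -0.217] -0.0 rows>= 1 [593.03426021  50.74872319 254.8746475    5.14544168]
[-0.002  0.249 -0.235] -0.0 rows>= 1 [607.06653158  51.9023859  260.52007225   5.14544168]
[-0.002  0.298 -0.248] -0.0 rows>= 1 [621.69079358  53.1047191  264.36607719   5.14544168]
[-0.003  0.349 -0.255] -0.0 rows>= 1 [636.67883948  54.33696078 266.3526467    5.14544168]
[-0.003  0.399 -0.255] -0.0 rows>= 1 [651.79678586  55.57988223 266.44878102   5.14544168]
[-0.003  0.449 -0.249] -0.0 rows>= 1 [666.8087222   56.81408806 264.65298001   5.14544168]
[-0.004  0.498 -0.237] -0.0 rows>= 1 [681.48039227  58.02031891 260.99326654   5.14544168]
```

Emit:
send_rows(steps=[[0,0.03,-0.04,0,-1],[0,0.06,-0.085,0,-1],[0,0.092,-0.125,0,-1],[0,0.13,-0.16,0,-1],[0,0.17,-0.19,0,-1],[0,0.215,-0.215,0,-1],[0,0.26,-0.234,0,-1],[0,0.31,-0.247,0,-1],[0,0.36,-0.254,0,-1],[0,0.41,-0.254,0,-1],[0,0.46,-0.249,0,-1],[0,0.51,-0.238,0,-1]])

```text
time: 6.62
eef_pos: [685.2, 59.2, 409.3]
ee_rot: [-2.119, -2.319, 0.002]
contact_force: [-3.1, -1.9, 0.8]
width: 9.3
finger_force: 15.0
```

Emit:
send_rows(steps=[[0,0,0,0,-1],[0,0,0,0,-1]])

```text
time: 6.78
eef_pos: [685.7, 59.2, 408.9]
ee_rot: [2.118, 2.318, 0.001]
contact_force: [2.2, -2.6, 1.7]
width: 9.5
finger_force: 15.0
```

```bash
python3 - <<'E'
from plan import *; from h import *
c=adv((0,.51,-.238,0)); s=manip.sense(); print(s['eef_pos'],s['time'],s['contact_force'],s['width'])
cap('side','s1.png')
E
```

```text
cmd [684.9  59.5 261.3   5.1]
[685.67736352  59.24305888 408.85359071] 6.7833 [ 2.18761157 -2.5976668   1.66469754] 9.515362158923592
```

View pics/s1.png

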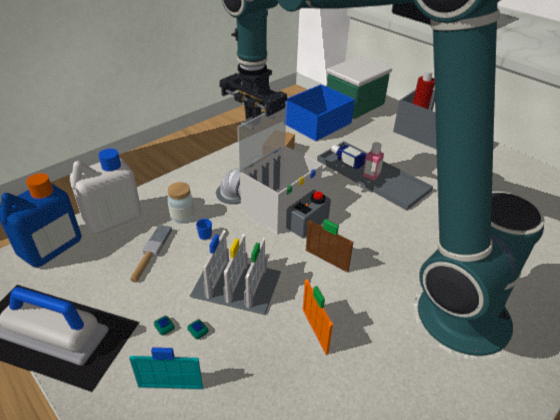

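```bash
python3 - <<'E'
from plan import *
plan([(684.9,59.5,365,5.1),(600,200,365,20)])
plan([(475,361,250,31.4),(475,361,131,31.4)],[600,200,365,20])
E
```

```text
[ 0.     0.    -0.346] 0.0 rows>= 3 [684.9  59.5 365.    5.1]
[ 0.492 -0.24  -0.346] -0.083 rows>= 4 [600. 200. 365.  20.]
[ 0.647 -0.208  0.383] -0.063 rows>= 6 [475.  361.  250.   31.4]
[ 0.647 -0.208  0.78 ] -0.063 rows>= 3 [475.  361.  131.   31.4]
```

Emit:
send_rows(steps=[[0,0,0,0,-0.4],[0,0,0,0,-0.4],[0,0,0,0,-0.4],[0,0,-0.1,0,-0.4],[0,0,-0.2,0,-0.4],[0,0,-0.35,0,-0.4],[0,0,-0.35,0,-0.1],[0,0,-0.35,0,-0.1]])

```text
time: 7.5
eef_pos: [684.8, 59.7, 518.6]
ee_rot: [2.116, 2.315, 0.009]
contact_force: [-0.7, 0.2, -0.4]
width: 37.7
finger_force: 0.0
```

Emit:
send_rows(steps=[[0.9,-0.56,0.3,-0.146,-0.1],[0.9,-0.56,0.3,-0.146,-0.1],[0.9,-0.56,0.3,-0.146,-0.1],[0.9,-0.56,0.3,-0.146,-0.1],[0.9,-0.56,0.3,-0.146,-0.1],[0.9,-0.56,0.3,-0.146,-0.1],[0.9,-0.56,0.3,-0.146,-0.1],[0.9,-0.56,0.3,-0.146,-0.1],[0.9,-0.56,0.3,-0.146,-0.1],[0.9,-0.56,0.3,-0.146,-0.1],[0.9,-0.56,0.3,-0.146,-0.1]])

```text
time: 8.42
eef_pos: [492.9, 313.1, 422.3]
ee_rot: [-1.535, -2.74, 0.003]
contact_force: [0.3, -0.1, 0.1]
width: 40.0
finger_force: 0.0
```

```bash
python3 - <<'E'
from plan import *; from h import *
np.set_printoptions(precision=1,suppress=True)
c=adv((0,0,-.35,0),(.9,-.56,.3,-.146)); s=manip.sense(); print(s['eef_pos'],s['time'],s['q'])
t=cap('top','t2.png'); 
for l in('lid_hinge','trap','guide_blue','guide_yellow','guide_green','reset_top'): print(l,[(np.array(r['centre']),round(r['confidence'],2)) for r in manip.landmark_of('top',l)[:2]])
sd=cap('side','s2.png')
for l in('lid_hinge','trap','guide_blue','guide_yellow','guide_green'): print(l,[(np.array(r['centre']),round(r['confidence'],2)) for r in manip.landmark_of('side',l)[:2]])
f=cv2.resize(t[140:240,270:370],(600,600),interpolation=cv2.INTER_CUBIC)
# profiles of screens in first top picture
t0=cv2.cvtColor(cv2.imread('pics/top0.png'),cv2.COLOR_BGR2GRAY).astype(np.float32)
a=np.radians(121.4);e=np.array([np.cos(a),np.sin(a),0])
n=np.array([np.cos(a-np.pi/2),np.sin(a-np.pi/2),0])
for nm,p in(('b',(475,361,113)),('y',(433,335,113)),('g',(391,310.5,113))):
    q=np.arange(-90,91,3.); best=None
    prof=[]
    for o in(-2,0,2,):
        px=np.array([proj('top',np.array(p)+e*k+n*o) for k in q],np.float32)
        prof.append(cv2.remap(t0,px[:,0].copy(),px[:,1].copy(),cv2.INTER_LINEAR).ravel())
    print(nm,np.max(prof,0).astype(int))
cv2.imwrite('pics/c2.png',cv2.cvtColor(f,cv2.COLOR_RGB2BGR))
E
```

```text
cmd [493.3 313.3 276.3  31.4]
[492.9 313.1 422.3] 8.4167 [ 0.5  0.1  1.8 -0.   1.3 -0. ]
lid_hinge [(array([649.5,  54.9, 141.4]), 0.9)]
trap [(array([580.4,  48.1,  -0.8]), 0.62)]
guide_blue [(array([584.4,  -1.1,   6.9]), 0.61)]
guide_yellow [(array([575.7,  48.3,   5.3]), 0.87)]
guide_green [(array([576.1,  94.3,   5.5]), 0.68)]
reset_top [(array([577.3,  49.8,   5.2]), 0.66), (array([ 495. , -280.4,    3. ]), 0.64)]
lid_hinge [(array([651.6,  57.3, 141.5]), 0.97)]
trap [(array([576.5,  48.4,  -0.5]), 0.9), (array([649. ,  55.7, 141.6]), 0.74)]
guide_blue [(array([582.2,   0.6,  10.7]), 0.66), (array([ 791.5, -142.7,    0.4]), 0.51)]
guide_yellow [(array([579.9,  48.6,   7.6]), 0.73), (array([651.3,  54.3, 144.8]), 0.59)]
guide_green [(array([573.6,  92.8,   2.8]), 0.95)]
b [187 188 191 190 190 187 172 137 117 137 165 176 175 174 169 171 169 171
 169 168 169 171 171 152 127  87  64  63  63  63  61  62  63  61  62  64
  71 104 144 165 173 174 174 176 173 177 177 178 180 179 184 195 195 194
 192 190 189 189 189 189 191]
y [190 190 189 179 163 140 117 102 102 132 165 181 179 183 177 181 177 179
 181 181 179 177 171 148 122 142 161 166 166 169 166 167 166 165 165 164
 165 165 155 165 171 171 173 171 173 169 174 172 176 179 188 194 196 193
 190 192 191 190 190 189 191]
g [112 110 110 110 111 109 106  98 105 139 159 166 167 166 168 165 168 163
 170 165 168 165 155 128  97  98 102 107 106 105 103 104 107 104 105 104
 101 111 140 158 167 165 170 167 173 172 174 172 175 183 191 194 193 192
 188 187 184 184 184 184 187]
```

View pics/c2.png

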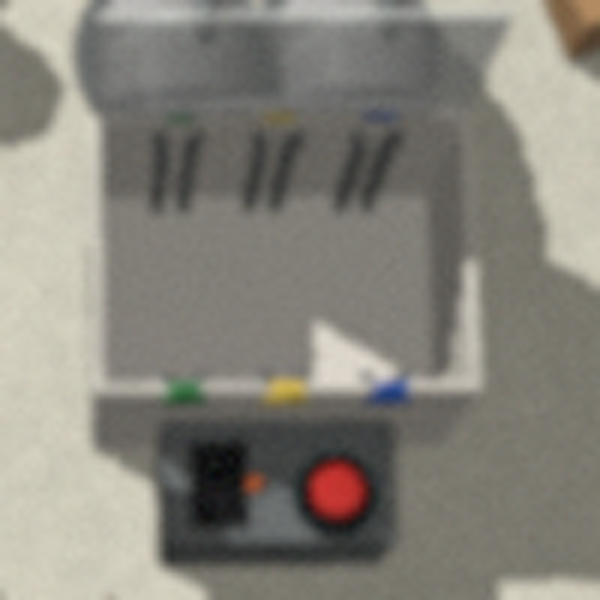

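```bash
python3 - <<'E'
from plan import *
plan([(474,362,220,31.4),(474,362,131,31.4)])
E
```

```text
[0.172 0.03  0.188] 0.0 rows>= 2 [474.  362.  220.   31.4]
[0.172 0.03  0.484] 0.0 rows>= 3 [474.  362.  131.   31.4]
```

Emit:
send_rows(steps=[[0.172,0.03,0.15,0,-0.1],[0.172,0.03,0.18,0,-0.1],[0.172,0.03,0.25,0,-0.1],[0.172,0.03,0.35,0,-0.1],[0.172,0.03,0.45,0,-0.1],[0.172,0.03,0.484,0,-0.1],[0.172,0.03,0.484,0,-1],[0.172,0.03,0.484,0,-1],[0.172,0.03,0.484,0,-1],[0.172,0.03,0.484,0,-1],[0.172,0.03,0.484,0,-1],[0.172,0.03,0.484,0,-1]], newtons=25)

```text
time: 10.07
eef_pos: [474.7, 362.4, 280.7]
ee_rot: [1.536, 2.739, 0.004]
contact_force: [-0.6, -0.8, 8.0]
width: 9.9
finger_force: 25.0
```

Emit:
send_rows(steps=[[0,0,0,0,-1],[0,0,0,0,-1],[0,0,0,0,-1]])

```text
time: 10.32
eef_pos: [474.8, 362.4, 280.8]
ee_rot: [1.536, 2.739, 0.004]
contact_force: [-1.1, 0.4, 5.9]
width: 9.9
finger_force: 25.0
```

```bash
python3 - <<'E'
from plan import *
c=adv((.172,.03,.484,0)); plan([c[:2]+[290,31.4],(530,185,295,65)]); plan([(581.8,-.9,295,94.9)],[530,185,295,65])
E
```

```text
cmd [474.1 362.1 131.1  31.4]
[ 0.    0.   -0.53] 0.0 rows>= 4 [474.09779884 362.06039779 290.          31.4       ]
[-0.601 -0.149 -0.546] -0.187 rows>= 5 [530. 185. 295.  65.]
[-0.418 -0.489  0.   ] -0.166 rows>= 5 [581.8  -0.9 295.   94.9]
```

Emit:
send_rows(steps=[[0,0,-0.1,0,-1],[0,0,-0.2,0,-1],[0,0,-0.3,0,-1],[0,0,-0.4,0,-1],[0,0,-0.5,0,-1],[0,0,-0.54,0,-1],[0,0,-0.54,0,-1]])

```text
time: 10.9
eef_pos: [474.9, 362.5, 445.2]
ee_rot: [1.535, 2.737, 0.012]
contact_force: [0.3, -0.0, -0.2]
width: 9.7
finger_force: 25.0
```

Emit:
send_rows(steps=[[-0.6,-0.149,0,-0.187,-1],[-0.6,-0.149,0,-0.187,-1],[-0.6,-0.149,0,-0.187,-1],[-0.6,-0.149,0,-0.187,-1],[-0.6,-0.149,0,-0.187,-1],[-0.6,-0.149,0,-0.187,-1]])

```text
time: 11.4
eef_pos: [530.4, 180.6, 437.5]
ee_rot: [-0.675, -3.066, 0.007]
contact_force: [1.1, 1.0, -0.6]
width: 9.9
finger_force: 25.0
```

```bash
python3 - <<'E'
from plan import *; from bench import manip
c=adv((0,0,-.54,0),(-.6,-.149,0,-.187)); s=manip.sense();print(s['eef_pos'],s['eef_pos'][2]-D); plan([(581.8,-.9,290,94.9)])
E
```

```text
cmd [529.8 185.2 293.1  65.1]
[530.43651506 180.56000326 437.506044  ] 290.2060439955038
[-0.418 -0.489  0.01 ] -0.166 rows>= 5 [581.8  -0.9 290.   94.9]
```

Emit:
send_rows(steps=[[-0.418,-0.489,0.01,-0.166,-1],[-0.418,-0.489,0.01,-0.166,-1],[-0.418,-0.489,0.01,-0.166,-1],[-0.418,-0.489,0.01,-0.166,-1],[-0.418,-0.489,0.01,-0.166,-1],[-0.418,-0.489,0.01,-0.166,-1],[-0.418,-0.489,0.01,-0.166,-1],[-0.418,-0.489,0.01,-0.166,-1],[-0.418,-0.489,0.01,-0.166,-1]])

```text
time: 12.15
eef_pos: [581.3, 0.5, 436.1]
ee_rot: [0.136, -3.137, -0.001]
contact_force: [-0.6, 0.0, -1.2]
width: 9.7
finger_force: 25.0
```

```bash
python3 - <<'E'
from plan import *; from h import *
c=adv((-.418,-.489,.01,-.166)); s=manip.sense();print(s['eef_pos'],s['eef_pos'][2]-D,s['ee_rot'],s['contact_force'])
t=cap('top','t3.png');sd=cap('side','s3.png')
f=lambda im,x,y,w,h:cv2.resize(im[y:y+h,x:x+w],(400,480),interpolation=cv2.INTER_CUBIC)
cv2.imwrite('pics/c3.png',np.hstack([f(t,275,120,90,108),f(sd,230,90,90,108)])[:,:,::-1])
for n in('top','side'):
  for l in('screen_blue',): print(n,[(np.array(r['centre']).round(1),round(r['confidence'],2)) for r in manip.landmark_of(n,l)[:3]])
# project expected screen corners for present commanded pose
x,y,z=c[:3]
z=s['eef_pos'][2]-D
a=np.radians(4.9);u=np.array([np.cos(a),np.sin(a),0])
for k in(-65,65):
  for h in(-125.5,-20.5):
    p=np.array([x,y,z+h])+u*k; print(k,h,((proj('top',p)-[275,120])*4.444).round(0),((proj('side',p)-[230,90])*4.444).round(0)+[400,0])
E
```

```text
cmd [581.7  -0.7 290.1  95. ]
[5.81313825e+02 5.49449975e-01 4.36136599e+02] 288.8365987783207 [ 1.36409520e-01 -3.13661473e+00 -1.31655781e-03] [-0.61866812  0.03192588 -1.22144021]
top [(array([310.3, 605.5,  -3.7]), 0.59), (array([584.6,  -1.6, 164.3]), 0.52)]
side [(array([581.6,   1. , 162.7]), 0.85), (array([626.9, 286.8,  -1.6]), 0.68), (array([ 3.104e+02,  6.073e+02, -3.000e-01]), 0.63)]
-65 -125.5 [269. 357.] [762. 330.]
-65 -20.5 [289. 318.] [773. 182.]
65 -125.5 [262. 165.] [606. 251.]
65 -20.5 [282. 111.] [609. 107.]
```

View pics/c3.png

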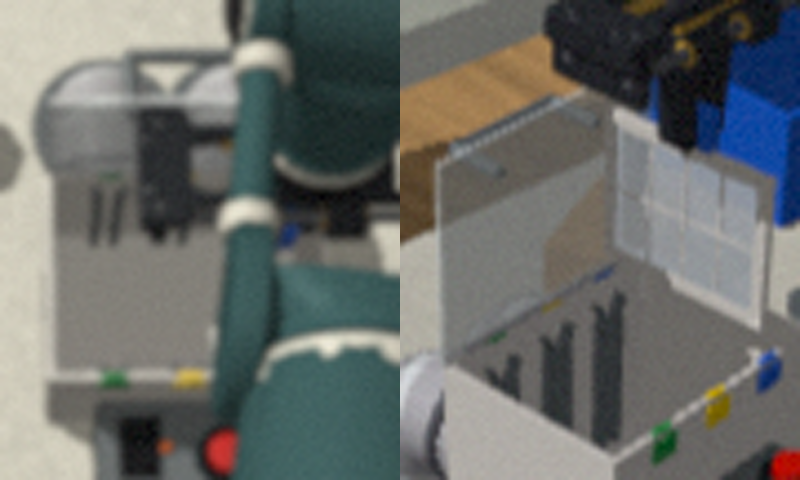

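```bash
python3 - <<'E'
from h import *
t=cv2.cvtColor(cv2.imread('pics/t2.png'),cv2.COLOR_BGR2RGB);s=cv2.cvtColor(cv2.imread('pics/s2.png'),cv2.COLOR_BGR2RGB)
C={'b':((100,60,30),(130,255,255)),'y':((15,70,60),(38,255,255)),'g':((40,50,30),(90,255,255))}
S={'b':((308,167,10,13),(271,147,9,8)),'y':((294,172,14,17),(258,155,13,8)),'g':((280,180,18,19),(246,161,13,10))}
T={'b':((328,200,16,9),(326,155,16,8)),'y':((310,200,16,9),(309,155,16,8)),'g':((293,200,15,9),(293,155,15,8))}
for k in 'byg':
  for i in(0,1):
    a=blobs(t,T[k][i],*C[k],3);b=blobs(s,S[k][i],*C[k],2)
    print(k,'front' if i==0 else 'back',tri('top',a[0][1],'side',b[0][1]).round(1) if a and b else (a,b),a[:1],b[:1])
E
```

```text
b front [510.   -7.  136.6] [(np.int32(18), array([334.72222222, 204.94444444]))] [(np.int32(39), array([312.46153846, 173.12820513]))]
b back ([], [(np.int32(5), array([275.4, 151.4]))]) [] [(np.int32(5), array([275.4, 151.4]))]
y front [505.1  44.3 137.6] [(np.int32(32), array([317.09375, 205.03125]))] [(np.int32(51), array([300.90196078, 180.94117647]))]
y back [640.3  55.7 150.8] [(np.int32(6), array([316.33333333, 159.33333333]))] [(np.int32(4), array([264.5, 157.5]))]
g front [501.3  93.6 137.5] [(np.int32(16), array([300.1875, 205.0625]))] [(np.int32(42), array([288.80952381, 188.95238095]))]
g back ([], [(np.int32(2), array([251. , 166.5])), (np.int32(2), array([254. , 168.5]))]) [] [(np.int32(2), array([251. , 166.5]))]
```

Emit:
send_rows(steps=[[0,0,0.04,0,-1],[0,0,0.08,0,-1],[0,0,0.1,0,-1],[0,0,0.12,0,-1],[0,0,0.13,0,-1],[0,0,0.14,0,-1],[0,0,0.15,0,-1],[0,0,0.16,0,-1],[0,0,0.16,0,-1]])

```text
time: 13.1
eef_pos: [581.7, -0.8, 388.9]
ee_rot: [0.136, -3.138, -0.0]
contact_force: [0.4, -0.9, -1.6]
width: 9.9
finger_force: 25.0
```

```bash
python3 - <<'E'
from plan import *; from h import *
c=adv((0,0,.16,0)); s=manip.sense();print(s['eef_pos'],s['eef_pos'][2]-D,s['ee_rot'],s['contact_force'],s['torque'])
E
```

```text
cmd [581.7  -0.7 242.1  95. ]
[581.6538835   -0.7765437  388.89734077] 241.5973407690766 [ 1.35865760e-01 -3.13800761e+00 -1.22017258e-04] [ 0.44986222 -0.85882732 -1.58597286] [ 0.08393053 -0.09401335 -0.02359582]
```

Emit:
send_rows(steps=[[0,0,0.02,0,-1],[0,0,0.04,0,-1],[0,0,0.06,0,-1],[0,0,0.08,0,-1],[0,0,0.1,0,-1],[0,0,0.12,0,-1]])

```text
time: 13.6
eef_pos: [581.6, -0.7, 352.5]
ee_rot: [0.136, -3.138, -0.0]
contact_force: [0.3, 0.2, -1.4]
width: 10.0
finger_force: 25.0
```

Emit:
send_rows(steps=[[0,0,0.04,0,-1],[0,0,0.08,0,-1],[0,0,0.12,0,-1],[0,0,0.15,0,-1],[0,0,0.18,0,-1],[0,0,0.2,0,-1],[0,0,0.21,0,-1]])

```text
time: 14.18
eef_pos: [581.3, -0.7, 288.9]
ee_rot: [0.136, -3.137, -0.0]
contact_force: [0.1, 0.5, -1.0]
width: 9.8
finger_force: 25.0
```

Emit:
send_rows(steps=[[0,0,0.01,0,-1],[0,0,0.02,0,-1],[0,0,0.03,0,-1],[0,0,0.035,0,-1],[0,0,0.035,0,-1]])

```text
time: 14.6
eef_pos: [581.7, -0.7, 279.8]
ee_rot: [0.136, -3.139, -0.0]
contact_force: [-0.5, -0.1, -1.0]
width: 10.2
finger_force: 25.0
```

```bash
python3 - <<'E'
from plan import *; from h import *
c=adv((0,0,.12,0),(0,0,.21,0),(0,0,.035,0)); s=manip.sense();print(s['eef_pos'],s['eef_pos'][2]-D,s['ee_rot'],s['contact_force'],s['torque'])
E
```

```text
cmd [581.7  -0.7 132.6  95. ]
[581.68296083  -0.72834714 279.79225086] 132.49225085619094 [ 1.36045945e-01 -3.13852520e+00 -1.75407923e-05] [-0.5458146  -0.13680427 -1.02921258] [ 0.07839048 -0.10919496  0.01160654]
```

Emit:
send_rows(steps=[[0,0,0.005,0,-1],[0,0,0.01,0,-1],[0,0,0.012,0,-1],[0,0,0.012,0,-1]])

```text
time: 14.93
eef_pos: [582.0, -0.8, 279.1]
ee_rot: [-0.136, 3.138, -0.001]
contact_force: [-6.0, 0.3, 11.4]
width: 9.5
finger_force: 25.0
```

```bash
python3 - <<'E'
from plan import *
c=adv((0,0,.012,0),(0,0,-.42,0)); plan([(510,170,255,63)]); plan([(432,336.7,230,31.4),(432,336.7,132,31.4)],[510,170,255,63])
E
```

```text
cmd [581.7  -0.7 255.   95. ]
[0.189 0.588 0.   ] 0.178 rows>= 5 [510. 170. 255.  63.]
[0.484 0.377 0.083] 0.176 rows>= 5 [432.  336.7 230.   31.4]
[0.484 0.377 0.41 ] 0.176 rows>= 3 [432.  336.7 132.   31.4]
```

Emit:
send_rows(steps=[[0,0,0,0,-0.3],[0,0,0,0,-0.3],[0,0,0,0,-0.3],[0,0,0,0,-0.3],[0,0,-0.1,0,-0.3],[0,0,-0.2,0,-0.3],[0,0,-0.3,0,-0.2],[0,0,-0.42,0,-0.1],[0,0,-0.42,0,-0.1]])

```text
time: 15.68
eef_pos: [584.0, -0.8, 410.6]
ee_rot: [-0.136, 3.126, -0.002]
contact_force: [0.2, -0.3, 0.7]
width: 39.9
finger_force: 0.0
```

Emit:
send_rows(steps=[[0.189,0.588,0,0.178,-0.1],[0.189,0.588,0,0.178,-0.1],[0.189,0.588,0,0.178,-0.1],[0.189,0.588,0,0.178,-0.1],[0.189,0.588,0,0.178,-0.1],[0.189,0.588,0,0.178,-0.1]])

```text
time: 16.18
eef_pos: [508.0, 173.9, 402.0]
ee_rot: [-0.734, -3.053, -0.003]
contact_force: [0.4, -1.2, 0.3]
width: 39.7
finger_force: 0.0
```

Emit:
send_rows(steps=[[0.484,0.377,0.083,0.176,-0.1],[0.484,0.377,0.083,0.176,-0.1],[0.484,0.377,0.083,0.176,-0.1],[0.484,0.377,0.083,0.176,-0.1],[0.484,0.377,0.083,0.176,-0.1],[0.484,0.377,0.083,0.176,-0.1],[0.484,0.377,0.083,0.176,-0.1]])

```text
time: 16.77
eef_pos: [431.6, 337.8, 376.6]
ee_rot: [-1.534, -2.742, 0.002]
contact_force: [-0.3, 0.4, -0.5]
width: 39.8
finger_force: 0.0
```

Emit:
send_rows(steps=[[0,0,0.08,0,-0.1],[0,0,0.16,0,-0.1],[0,0,0.24,0,-0.1],[0,0,0.29,0,-0.1],[0,0,0.32,0,-0.1],[0,0,0.32,0,-0.1],[0,0,0.32,0,-1],[0,0,0.32,0,-1],[0,0,0.32,0,-1],[0,0,0.32,0,-1],[0,0,0.32,0,-1],[0,0,0.32,0,-1]])

```text
time: 17.77
eef_pos: [432.4, 337.1, 282.6]
ee_rot: [1.54, 2.737, 0.002]
contact_force: [-0.2, -0.8, 4.3]
width: 9.7
finger_force: 25.0
```

Emit:
send_rows(steps=[[0,0,0,0,-1],[0,0,0,0,-1],[0,0,0,0,-1]])

```text
time: 18.02
eef_pos: [432.4, 337.1, 282.6]
ee_rot: [1.54, 2.737, 0.002]
contact_force: [-0.8, -1.2, 5.7]
width: 9.7
finger_force: 25.0
```

```bash
python3 - <<'E'
from plan import *; from h import *
c=adv((.189,.588,0,.178),(.484,.377,.083,.176),(0,0,.32,0)); s=manip.sense();print(s['eef_pos'],s['eef_pos'][2]-D,s['ee_rot'],s['contact_force'],s['torque'])
plan([tuple(c[:2])+(293,c[3]),(505,192,293,63)],c);c=[505,192,293,63];plan([(577.5,48.9,290,95)],c)
sd=cap('side','s4.png')
cv2.imwrite('pics/c4.png',cv2.resize(sd[120:330,180:340],(610,600*210//160*160//210),interpolation=cv2.INTER_CUBIC)[:,:,::-1])
E
```

```text
cmd [432.2 336.9 134.1  31.2]
[432.41913797 337.14621691 282.57386098] 135.2738609842027 [1.54014853e+00 2.73724067e+00 1.70184118e-03] [-0.77967562 -1.21841468  5.68593984] [-0.31359213  0.20794779  0.00554178]
[ 0.    0.   -0.53] -0.0 rows>= 4 [432.16817899 336.9063724  293.          31.24544168]
[-0.539 -0.043 -0.53 ] -0.176 rows>= 5 [505. 192. 293.  63.]
[-0.432 -0.315  0.01 ] -0.178 rows>= 5 [577.5  48.9 290.   95. ]
```

View pics/c4.png

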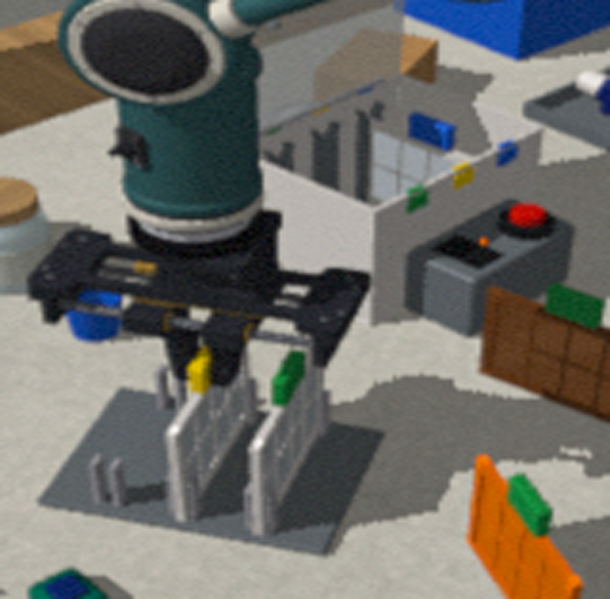

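Emit:
send_rows(steps=[[0,0,-0.1,0,-1],[0,0,-0.2,0,-1],[0,0,-0.3,0,-1],[0,0,-0.4,0,-1],[0,0,-0.5,0,-1],[0,0,-0.53,0,-1],[-0.54,-0.043,-0.53,-0.176,-1],[-0.54,-0.043,-0.53,-0.176,-1],[-0.54,-0.043,-0.53,-0.176,-1],[-0.54,-0.043,-0.53,-0.176,-1],[-0.54,-0.043,-0.53,-0.176,-1],[-0.54,-0.043,-0.53,-0.176,-1]])

```text
time: 19.07
eef_pos: [506.0, 189.1, 438.6]
ee_rot: [-0.736, -3.053, 0.003]
contact_force: [0.4, 0.8, -1.4]
width: 9.5
finger_force: 25.0
```

Emit:
send_rows(steps=[[-0.432,-0.315,0.01,-0.178,-1],[-0.432,-0.315,0.01,-0.178,-1],[-0.432,-0.315,0.01,-0.178,-1],[-0.432,-0.315,0.01,-0.178,-1],[-0.432,-0.315,0.01,-0.178,-1],[-0.432,-0.315,0.01,-0.178,-1],[-0.432,-0.315,0.01,-0.178,-1],[-0.432,-0.315,0.01,-0.178,-1]])

```text
time: 19.73
eef_pos: [577.0, 49.9, 436.5]
ee_rot: [0.133, -3.137, -0.001]
contact_force: [-0.2, -0.6, -1.3]
width: 9.6
finger_force: 25.0
```

```bash
python3 - <<'E'
from plan import *; from h import *
c=adv((-.54,-.043,-.53,-.176),(-.432,-.315,.01,-.178)); s=manip.sense();print(s['eef_pos'],s['eef_pos'][2]-D,s['ee_rot'],s['contact_force'],s['torque'])
E
```

```text
cmd [577.6  48.6 290.1  95. ]
[577.01881831  49.85496041 436.54131847] 289.2413184692724 [ 1.32632408e-01 -3.13725776e+00 -1.27661773e-03] [-0.21915247 -0.62871572 -1.26685877] [ 0.13393266 -0.17918797  0.00678704]
```

Emit:
send_rows(steps=[[0,0.002,0.04,0,-1],[0,0.002,0.08,0,-1],[0,0.002,0.1,0,-1],[0,0.002,0.12,0,-1],[0,0.002,0.14,0,-1],[0,0.002,0.16,0,-1],[0,0.002,0.18,0,-1],[0,0.002,0.2,0,-1],[0,0.002,0.22,0,-1],[0,0.002,0.24,0,-1]])

```text
time: 20.57
eef_pos: [577.6, 49.1, 364.9]
ee_rot: [-0.136, 3.138, 0.0]
contact_force: [-0.6, -0.4, -1.0]
width: 9.8
finger_force: 25.0
```

Emit:
send_rows(steps=[[0,0,0.04,0,-1],[0,0,0.08,0,-1],[0,0,0.12,0,-1],[0,0,0.16,0,-1],[0,0,0.2,0,-1],[0,0,0.23,0,-1],[0,0,0.25,0,-1],[0,0,0.26,0,-1],[0,0,0.26,0,-1]])

```text
time: 21.32
eef_pos: [577.3, 49.2, 286.5]
ee_rot: [0.136, -3.137, -0.0]
contact_force: [0.1, -0.6, -0.5]
width: 9.9
finger_force: 25.0
```

Emit:
send_rows(steps=[[0,0,0.01,0,-1],[0,0,0.02,0,-1],[0,0,0.03,0,-1],[0,0,0.035,0,-1],[0,0,0.035,0,-1]])

```text
time: 21.73
eef_pos: [578.0, 49.2, 280.9]
ee_rot: [-0.136, 3.137, -0.0]
contact_force: [-8.7, 0.2, 17.1]
width: 10.1
finger_force: 25.0
```

```bash
python3 - <<'E'
from plan import *
c=adv((0,.002,.24,0),(0,0,.26,0),(0,0,.035,0),(0,0,-.42,0)); plan([(490,180,255,63)]); plan([(390.3,311.7,230,31.3),(390.3,311.7,134,31.3)],[490,180,255,63])
E
```

```text
cmd [577.5  49.2 255.6  95. ]
[0.253 0.46  0.002] 0.178 rows>= 5 [490. 180. 255.  63.]
[0.495 0.24  0.083] 0.176 rows>= 5 [390.3 311.7 230.   31.3]
[0.495 0.24  0.403] 0.176 rows>= 3 [390.3 311.7 134.   31.3]
```

Emit:
send_rows(steps=[[0,0,0,0,-0.3],[0,0,0,0,-0.3],[0,0,0,0,-0.3],[0,0,0,0,-0.3],[0,0,-0.1,0,-0.3],[0,0,-0.2,0,-0.3],[0,0,-0.3,0,-0.2],[0,0,-0.42,0,-0.1],[0,0,-0.42,0,-0.1]])

```text
time: 22.48
eef_pos: [579.7, 49.3, 411.0]
ee_rot: [-0.136, 3.126, -0.0]
contact_force: [1.3, 0.2, 1.5]
width: 39.9
finger_force: 0.0
```

Emit:
send_rows(steps=[[0.253,0.46,0,0.178,-0.1],[0.253,0.46,0,0.178,-0.1],[0.253,0.46,0,0.178,-0.1],[0.253,0.46,0,0.178,-0.1],[0.253,0.46,0,0.178,-0.1],[0.253,0.46,0,0.178,-0.1]])

```text
time: 22.98
eef_pos: [488.7, 181.7, 402.5]
ee_rot: [-0.733, -3.055, -0.0]
contact_force: [0.2, 0.2, 0.9]
width: 39.5
finger_force: 0.0
```

Emit:
send_rows(steps=[[0.495,0.24,0.083,0.176,-0.1],[0.495,0.24,0.083,0.176,-0.1],[0.495,0.24,0.083,0.176,-0.1],[0.495,0.24,0.083,0.176,-0.1],[0.495,0.24,0.083,0.176,-0.1],[0.495,0.24,0.083,0.176,-0.1],[0.495,0.24,0.083,0.176,-0.1]])

```text
time: 23.57
eef_pos: [390.7, 311.8, 377.6]
ee_rot: [1.533, 2.741, -0.001]
contact_force: [-0.2, 0.6, 0.4]
width: 39.6
finger_force: 0.0
```

Emit:
send_rows(steps=[[0,0,0.08,0,-0.1],[0,0,0.16,0,-0.1],[0,0,0.24,0,-0.1],[0,0,0.29,0,-0.1],[0,0,0.32,0,-0.1],[0,0,0.32,0,-0.1],[0,0,0.32,0,-1],[0,0,0.32,0,-1],[0,0,0.32,0,-1],[0,0,0.32,0,-1],[0,0,0.32,0,-1],[0,0,0.32,0,-1]])

```text
time: 24.57
eef_pos: [390.6, 311.9, 283.1]
ee_rot: [1.54, 2.738, 0.001]
contact_force: [-2.4, -1.3, 5.4]
width: 9.8
finger_force: 24.9
```

Emit:
send_rows(steps=[[0,0,0,0,-1],[0,0,0,0,-1],[0,0,0,0,-1]])

```text
time: 24.82
eef_pos: [390.6, 312.0, 283.1]
ee_rot: [1.54, 2.738, 0.001]
contact_force: [-0.5, -1.5, 6.3]
width: 9.8
finger_force: 24.9
```

```bash
python3 - <<'E'
from plan import *; from h import *
c=adv((.253,.46,0,.178),(.495,.24,.083,.176),(0,0,.32,0)); s=manip.sense();print(s['eef_pos'],s['eef_pos'][2]-D,s['ee_rot'],s['contact_force'],s['torque'])
plan([tuple(c[:2])+(293,c[3]),(480,205,293,63)],c);c=[480,205,293,63];plan([(573.1,98.9,290,95)],c)
E
```

```text
cmd [390.5 311.8 134.7  31.2]
[390.62150464 311.97201164 283.1211149 ] 135.82111490205006 [1.54008538e+00 2.73754030e+00 9.72000325e-04] [-0.47876404 -1.48698933  6.26863902] [-0.39214312  0.29036853 -0.00774732]
[ 0.     0.    -0.528] -0.0 rows>= 4 [390.48816567 311.79098723 293.          31.24544168]
[-0.459  0.07  -0.528] -0.176 rows>= 5 [480. 205. 293.  63.]
[-0.437 -0.174  0.01 ] -0.178 rows>= 5 [573.1  98.9 290.   95. ]
```

Emit:
send_rows(steps=[[0,0,-0.1,0,-1],[0,0,-0.2,0,-1],[0,0,-0.3,0,-1],[0,0,-0.4,0,-1],[0,0,-0.5,0,-1],[0,0,-0.53,0,-1],[-0.46,0.07,-0.53,-0.176,-1],[-0.46,0.07,-0.53,-0.176,-1],[-0.46,0.07,-0.53,-0.176,-1],[-0.46,0.07,-0.53,-0.176,-1],[-0.46,0.07,-0.53,-0.176,-1],[-0.46,0.07,-0.53,-0.176,-1]])

```text
time: 25.82
eef_pos: [480.6, 203.3, 439.3]
ee_rot: [-0.736, -3.052, 0.002]
contact_force: [-0.2, 0.1, -1.7]
width: 9.5
finger_force: 25.0
```

Emit:
send_rows(steps=[[-0.436,-0.174,0.01,-0.178,-1],[-0.436,-0.174,0.01,-0.178,-1],[-0.436,-0.174,0.01,-0.178,-1],[-0.436,-0.174,0.01,-0.178,-1],[-0.436,-0.174,0.01,-0.178,-1],[-0.436,-0.174,0.01,-0.178,-1],[-0.436,-0.174,0.01,-0.178,-1],[-0.436,-0.174,0.01,-0.178,-1]])

```text
time: 26.48
eef_pos: [572.1, 99.6, 437.3]
ee_rot: [0.133, -3.138, -0.0]
contact_force: [-1.0, 0.6, -1.4]
width: 10.0
finger_force: 25.0
```

```bash
python3 - <<'E'
from plan import *; from h import *
c=adv((-.46,.07,-.53,-.176),(-.436,-.174,.01,-.178)); s=manip.sense();print(s['eef_pos'],s['eef_pos'][2]-D,s['ee_rot'],s['contact_force'],s['torque'])
plan([(573.1,98.9,130,95)])
E
```

```text
cmd [572.7  98.7 290.7  95. ]
[572.083149    99.63965829 437.34744869] 290.04744868896825 [ 1.33032321e-01 -3.13763644e+00 -4.38578309e-04] [-0.9946584   0.62843136 -1.43885171] [ 0.00987349 -0.08101545 -0.07508726]
[-0.001  0.001  0.536] -0.0 rows>= 4 [573.1  98.9 130.   95. ]
```

Emit:
send_rows(steps=[[-0.001,0.001,0.04,0,-1],[-0.001,0.001,0.08,0,-1],[-0.001,0.001,0.1,0,-1],[-0.001,0.001,0.12,0,-1],[-0.001,0.001,0.14,0,-1],[-0.001,0.001,0.16,0,-1],[-0.001,0.001,0.18,0,-1],[-0.001,0.001,0.2,0,-1],[-0.001,0.001,0.22,0,-1],[-0.001,0.001,0.24,0,-1]])

```text
time: 27.32
eef_pos: [573.1, 99.0, 365.5]
ee_rot: [-0.136, 3.138, 0.0]
contact_force: [-0.3, 0.5, -0.4]
width: 9.9
finger_force: 25.0
```

Emit:
send_rows(steps=[[0,0,0.04,0,-1],[0,0,0.08,0,-1],[0,0,0.12,0,-1],[0,0,0.16,0,-1],[0,0,0.2,0,-1],[0,0,0.23,0,-1],[0,0,0.25,0,-1],[0,0,0.26,0,-1],[0,0,0.26,0,-1]])

```text
time: 28.07
eef_pos: [572.8, 99.0, 287.1]
ee_rot: [0.136, -3.137, 0.0]
contact_force: [-0.3, 0.1, -2.0]
width: 9.5
finger_force: 25.0
```

Emit:
send_rows(steps=[[0,0,0.01,0,-1],[0,0,0.02,0,-1],[0,0,0.03,0,-1],[0,0,0.035,0,-1],[0,0,0.035,0,-1]])

```text
time: 28.48
eef_pos: [573.4, 99.2, 281.5]
ee_rot: [-0.136, 3.137, 0.0]
contact_force: [-9.1, -0.9, 17.0]
width: 9.9
finger_force: 25.0
```

```bash
python3 - <<'E'
from plan import *
c=adv((-.001,.001,.24,0),(0,0,.26,0),(0,0,.035,0),(0,0,-.8,0)); plan([(685.3,59.4,370,5.1)]); plan([(685.3,59.4,261.5,5.1)],[685.3,59.4,370,5.1])
E
```

```text
cmd [573.   99.  370.2  95. ]
[-0.361 -0.164  0.001] 0.499 rows>= 13 [685.3  59.4 370.    5.1]
[0.    0.    0.362] -0.0 rows>= 3 [685.3  59.4 261.5   5.1]
```

Emit:
send_rows(steps=[[0,0,0,0,-0.3],[0,0,0,0,-0.3],[0,0,0,0,-0.3],[0,0,0,0,-0.3],[0,0,-0.1,0,-0.3],[0,0,-0.2,0,-0.3],[0,0,-0.3,0,-0.3],[0,0,-0.5,0,-0.3],[0,0,-0.7,0,-0.3],[0,0,-0.8,0,-0.3],[0,0,-0.8,0,-0.35],[0,0,-0.8,0,-0.4]])

```text
time: 29.48
eef_pos: [574.0, 99.1, 525.7]
ee_rot: [-0.136, 3.126, 0.002]
contact_force: [0.5, -0.2, 0.7]
width: 26.9
finger_force: 0.0
```

Turn (89.8°) and move over the handle, then look from the side.

Emit:
send_rows(steps=[[-0.1,-0.04,0,0.1,-0.4],[-0.2,-0.08,0,0.2,-0.4],[-0.36,-0.164,0,0.35,-0.4],[-0.36,-0.164,0,0.499,-0.4],[-0.36,-0.164,0,0.499,-0.4],[-0.36,-0.164,0,0.499,-0.4],[-0.36,-0.164,0,0.499,-0.4],[-0.36,-0.164,0,0.499,-0.4],[-0.36,-0.164,0,0.499,-0.4],[-0.36,-0.164,0,0.499,-0.4],[-0.36,-0.164,0,0.499,-0.4],[-0.36,-0.164,0,0.499,-0.4]])

```text
time: 30.48
eef_pos: [685.0, 59.3, 515.6]
ee_rot: [-2.046, -2.382, 0.003]
contact_force: [0.2, -0.2, 0.2]
width: 26.5
finger_force: 0.0
```

Emit:
send_rows(steps=[[0,0,0,0,-0.4],[0,0,0,0,-0.4],[0,0,0,0,-0.4]])

```text
time: 30.73
eef_pos: [684.9, 59.3, 516.6]
ee_rot: [-2.036, -2.392, 0.001]
contact_force: [0.1, 0.3, 0.4]
width: 26.4
finger_force: 0.0
```

```bash
python3 - <<'E'
from plan import *; from h import *
c=adv((-.36,-.164,0,.499)); s=manip.sense();print(s['eef_pos'],s['eef_pos'][2]-D,s['ee_rot'])
plan([(685.3,59.4,261.5,5.1)])
sd=cap('side','s5.png')
cv2.imwrite('pics/c5.png',cv2.resize(sd[60:210,210:400],(760,600),interpolation=cv2.INTER_CUBIC)[:,:,::-1])
E
```

```text
cmd [684.9  59.3 370.2   5.1]
[684.90548336  59.32560704 516.55497329] 369.2549732944032 [-2.03559263e+00 -2.39168795e+00  1.35224426e-03]
[0.    0.001 0.362] 0.0 rows>= 3 [685.3  59.4 261.5   5.1]
```

View pics/c5.png

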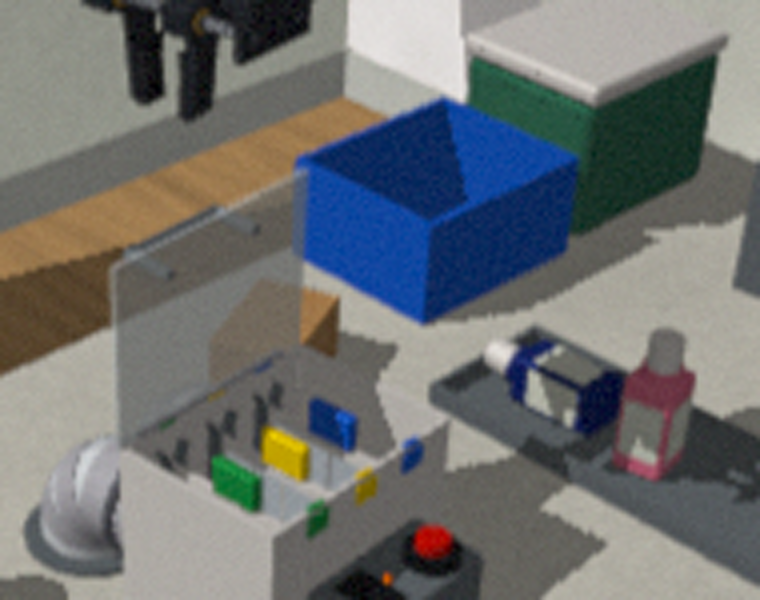

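Emit:
send_rows(steps=[[0,0,0,0.022,-0.4],[0,0,0.1,0.022,-0.4],[0,0,0.2,0.022,-0.4],[0,0,0.3,0.022,-0.4],[0,0,0.36,0.022,-0.4],[0,0,0.36,0.022,-0.4],[0,0,0.36,0.022,-1],[0,0,0.36,0.022,-1],[0,0,0.36,0.022,-1],[0,0,0.36,0.022,-1],[0,0,0.36,0.022,-1]], newtons=15)

```text
time: 31.7
eef_pos: [685.5, 59.4, 412.1]
ee_rot: [2.119, 2.315, 0.005]
contact_force: [0.7, 0.3, 4.4]
width: 9.2
finger_force: 15.0
```

```bash
python3 - <<'E'
from plan import *; from h import *
c=load();c[3]=9.0;json.dump(c,open('cmd.json','w'));c=adv((0,0,.36,.022)); s=manip.sense();print(s['eef_pos'],s['eef_pos'][2]-D,s['ee_rot'],s['contact_force'],s['width'])
u=np.array([np.cos(np.radians(4.9)),np.sin(np.radians(4.9)),0]);z=np.array([0,0,1.])
P=lambda th:-115*np.cos(th)*u+39*np.sin(th)*u+(115*np.sin(th)+39*np.cos(th))*z
plan([tuple(np.array(c[:3])+P(t)-P(1.55))+(c[3],) for t in 1.55-np.arange(1,13)*.125]+[tuple(np.array(c[:3])+P(t)-P(1.55))+(c[3],) for t in(0,)])
E
```

```text
cmd [684.9  59.3 262.2   5. ]
[685.49445204  59.36655885 412.12704729] 264.8270472853382 [2.1189008  2.31530022 0.00487339] [0.70500158 0.34783116 4.38004155] 9.169661252709277
[ 0.    -0.049 -0.012] -0.0 rows>= 1 [670.18970118  58.08700945 265.86571346   5.04      ]
[ 0.    -0.099 -0.018] -0.0 rows>= 1 [655.18216447  56.8004097  267.66151447   5.04      ]
[ 0.    -0.15  -0.018] -0.0 rows>= 1 [640.06864881  55.50472434 267.56538015   5.04      ]
[ 0.    -0.2   -0.011] -0.0 rows>= 1 [625.08499554  54.22017213 265.57881064   5.04      ]
[ 0.001 -0.249  0.002] -0.0 rows>= 1 [610.46501957  52.96679805 261.7328057    5.04      ]
[ 0.001 -0.296  0.02 ] -0.0 rows>= 1 [596.43686072  51.7641606  256.08738095   5.04      ]
[ 0.001 -0.34   0.045] -0.0 rows>= 1 [583.21942373  50.63102653 248.73063135   5.04      ]
[ 0.001 -0.381  0.075] -0.0 rows>= 1 [571.01896228  49.58507802 239.77735652   5.04      ]
[ 0.001 -0.418  0.109] -0.0 rows>= 1 [560.02586049  48.64263675 229.36726932   5.04      ]
[ 0.001 -0.45   0.148] -0.0 rows>= 1 [550.41166204  47.81840919 217.66281568   5.04      ]
[ 0.001 -0.477  0.191] -0.0 rows>= 1 [542.32639327  47.12525715 204.84663967   5.04      ]
[ 0.001 -0.498  0.237] -0.0 rows>= 1 [535.89622211  46.57399702 191.11873346   5.04      ]
[ 0.001 -0.505  0.256] -0.0 rows>= 1 [533.81096341  46.39522728 185.41986883   5.04      ]
```

Emit:
send_rows(steps=[[0,-0.05,-0.012,0,-1],[0,-0.1,-0.018,0,-1],[0,-0.15,-0.018,0,-1],[0,-0.2,-0.011,0,-1],[0,-0.249,0.002,0,-1],[0,-0.296,0.02,0,-1],[0,-0.34,0.045,0,-1],[0,-0.381,0.075,0,-1],[0,-0.418,0.109,0,-1],[0,-0.45,0.148,0,-1],[0,-0.475,0.191,0,-1],[0,-0.493,0.237,0,-1]])

```text
time: 32.7
eef_pos: [536.7, 46.5, 339.8]
ee_rot: [-2.121, -2.317, -0.001]
contact_force: [-4.8, 1.2, 2.5]
width: 9.4
finger_force: 15.0
```

Emit:
send_rows(steps=[[0,-0.005,0.015,0,-1],[0,-0.006,0.025,0,-1],[0,-0.006,0.035,0,-1],[0,-0.006,0.035,0,-1]])

```text
time: 33.03
eef_pos: [534.9, 46.2, 331.1]
ee_rot: [-2.119, -2.316, 0.004]
contact_force: [-12.7, 0.5, 17.5]
width: 9.4
finger_force: 15.2
```

```bash
python3 - <<'E'
from plan import *; from h import *
c=adv((0,-.493,.237,0),(0,-.006,.035,0)); s=manip.sense();print(s['eef_pos'],s['eef_pos'][2]-D,s['contact_force'],s['width'])
E
```

```text
cmd [535.7  46.2 180.6   5. ]
[534.94550402  46.2054532  331.09060119] 183.79060119140496 [-12.70258991   0.49408263  17.4997725 ] 9.448803414690293
```

```bash
python3 - <<'E'
from plan import *; from h import *
c=adv((0,0,-.4,0)); plan([(468,12,250,95)])
E
```

```text
cmd [535.7  46.2 300.6   5. ]
[-0.094 -0.235  0.169] -0.5 rows>= 13 [468.  12. 250.  95.]
```

Emit:
send_rows(steps=[[0,0,0,0,0],[0,0,0,0,0],[0,0,0,0,0],[0,0,0,0,0],[0,0,0,0,0],[0,0,-0.1,0,0],[0,0,-0.2,0,0],[0,0,-0.3,0,0],[0,0,-0.4,0,-1],[0,0,-0.4,0,-1],[0,0,-0.4,0,-1]])

```text
time: 33.95
eef_pos: [536.5, 46.2, 450.3]
ee_rot: [2.119, 2.315, 0.005]
contact_force: [0.2, 0.2, -0.8]
width: 26.0
finger_force: 0.0
```

Emit:
send_rows(steps=[[-0.094,-0.235,0.1,-0.43,-1],[-0.094,-0.235,0.1,-0.43,-1],[-0.094,-0.235,0.1,-0.43,-1],[-0.094,-0.235,0.1,-0.43,-1],[-0.094,-0.235,0.1,-0.43,-1],[-0.094,-0.235,0.1,-0.43,-1],[-0.094,-0.235,0.1,-0.43,-1],[-0.094,-0.235,0.1,-0.43,-1],[-0.094,-0.235,0.1,-0.43,-1],[-0.094,-0.235,0.1,-0.43,-1],[-0.094,-0.235,0.1,-0.43,-1],[-0.094,-0.235,0.1,-0.43,-1]])

```text
time: 34.95
eef_pos: [467.4, 11.8, 415.6]
ee_rot: [-0.202, -3.131, 0.0]
contact_force: [-0.4, 0.5, 0.6]
width: 0.7
finger_force: 0.0
```

```bash
python3 - <<'E'
from plan import *; from h import *
c=adv((-.094,-.235,.1,-.43)); s=manip.sense();r=s['ee_rot'];print(s['eef_pos'],2*np.degrees(np.arctan2(r[1],r[0]))%360-90,s['width'])
plan([(468,12,150,95),(468,12,108,95)])
for n in('top','side'):
  im=cap(n,n+'6.png')
  print(n,blobs(im,(310,205,35,30) if n=='top' else (300,180,35,28),*R_,5)[:2],proj(n,(468,12,96)))
  print([(l,[(np.array(q['centre']).round(1),round(q['confidence'],2)) for q in manip.landmark_of(n,l)[:2]]) for l in('lid_grip','bottle_navy','bottle_teal')])
cv2.imwrite('pics/c6.png',cv2.resize(cv2.imread('pics/side6.png')[100:250,210:400],(760,600),interpolation=cv2.INTER_CUBIC))
E
```

```text
cmd [468.   11.9 270.6  82.4]
[467.4276687   11.80916014 415.59077071] 82.60080135227867 0.745883266643549
[-0.     0.     0.402] -0.07 rows>= 3 [468.  12. 150.  95.]
[-0.     0.     0.542] -0.07 rows>= 2 [468.  12. 108.  95.]
top [(np.int32(23), array([328.34782609, 221.65217391]))] [325.96858323 220.77974124]
[('lid_grip', [(array([539.9,  45.1, 180.3]), 0.66), (array([645.9,  53.5, 140.6]), 0.24)]), ('bottle_navy', [(array([ 544.5, -289.1,   28.5]), 0.71)]), ('bottle_teal', [])]
side [(np.int32(54), array([317.64814815, 194.68518519]))] [318.0134875  194.47863591]
[('lid_grip', [(array([538.9,  43.7, 185.6]), 0.88), (array([ 794.8, -143.3,    3.3]), 0.49)]), ('bottle_navy', [(array([ 544.7, -287.8,   30.1]), 0.61)]), ('bottle_teal', [])]
```

View pics/c6.png

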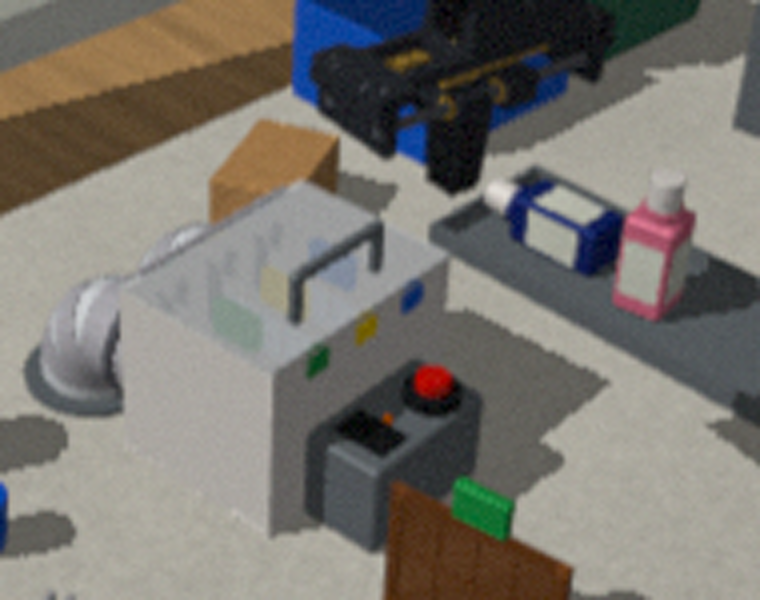

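Emit:
send_rows(steps=[[0,0,0.1,-0.07,-1],[0,0,0.2,-0.07,-1],[0,0,0.3,-0.07,-1],[0,0,0.4,-0.07,-1],[0,0,0.46,-0.07,-1],[0,0,0.49,-0.07,-1],[0,0,0.505,-0.07,-1],[0,0,0.505,-0.07,-1]])

```text
time: 36.02
eef_pos: [468.0, 11.8, 266.1]
ee_rot: [0.138, -3.138, -0.0]
contact_force: [0.3, 0.3, 0.0]
width: 0.3
finger_force: 0.0
```

Emit:
send_rows(steps=[[0,0,0.01,0,-1],[0,0,0.02,0,-1],[0,0,0.03,0,-1],[0,0,0.04,0,-1],[0,0,0.04,0,-1]])

```text
time: 36.43
eef_pos: [469.3, 11.8, 257.2]
ee_rot: [-0.139, 3.135, -0.0]
contact_force: [-3.1, -0.6, 13.0]
width: 0.2
finger_force: 6.7
```

Emit:
send_rows(steps=[[0,0,0.007,0,-1],[0,0,0.007,0,-1],[0,0,0,0,-1],[0,0,-0.1,0,-1],[0,0,-0.2,0,-1],[0,0,-0.3,0,-1],[0,0,-0.4,0,-1],[0,0,-0.5,0,-1],[0,0,-0.5,0,-1]])

```text
time: 37.18
eef_pos: [469.9, 11.8, 411.7]
ee_rot: [-0.138, 3.126, -0.001]
contact_force: [1.1, 0.1, 0.7]
width: 0.9
finger_force: 0.0
```

```bash
python3 - <<'E'
from plan import *; from h import *
c=adv((0,0,.505,-.07),(0,0,.04,0),(0,0,-.5,0)); s=manip.sense();print(s['eef_pos'],s['time'])
ims={n:cap(n,n+'7.png') for n in('top','side')}
f=lambda im,x,y,w,h:cv2.resize(im[y:y+h,x:x+w],(400,400),interpolation=cv2.INTER_CUBIC)
cv2.imwrite('pics/c7.png',np.hstack([f(ims['top'],380,155,80,80),f(ims['side'],310,125,90,90)])[:,:,::-1])
for x in(500,548,652,666):
  p=(x,-290,27);print(x,((proj('top',p)-[380,155])*5).round(),((proj('side',p)-[310,125])*4.444+[400,0]).round())
E
```

```text
cmd [468.   11.9 257.1  95. ]
[469.94291905  11.78905078 411.73861965] 37.1833
500 [201. 335.] [680. 193.]
548 [202. 261.] [629. 165.]
652 [204. 103.] [523. 107.]
666 [204.  82.] [509. 100.]
```

View pics/c7.png

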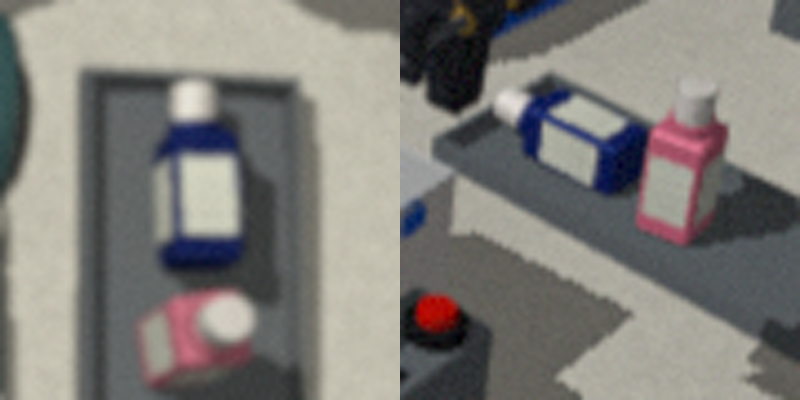

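```bash
python3 - <<'E'
from plan import *; from h import *
p=tri('top',(418.6,175),'side',(335.4,148.6));print('cap',p.round(1),proj('top',p),proj('side',p))
for z in(27,):
  print(atz('top',(418.6,175),z).round(1),atz('side',(335.4,148.6),z).round(1),'body',atz('top',(380+207/5,155+195/5),49).round(1), 'bodytopface base edge',atz('top',(380+205/5,155+238/5),49).round(1))
plan([(560,-140,200,40)]); plan([(650,-284,130,5-90+0)],[560,-140,200,40])
E
```

```text
cap [ 652.9 -280.5   32.4] [418.36882811 174.62835104] [335.80393282 148.68576511]
[ 653.4 -282.8   27. ] [ 659.5 -286.7   27. ] body [ 585.2 -286.1   49. ] bodytopface base edge [ 557.4 -285.2   49. ]
[-0.261 -0.531  0.19 ] 0.306 rows>= 8 [ 560. -140.  200.   40.]
[-0.561 -0.079  0.233] 0.694 rows>= 18 [ 650. -284.  130.  -85.]
```

```bash
python3 - <<'E'
from plan import *
plan([(653,-282,150,93.5),(653,-282,27.5,93.5)])
E
```

```text
[-0.528 -1.03   0.357] 0.009 rows>= 9 [ 653.  -282.   150.    93.5]
[-0.528 -1.03   0.765] 0.009 rows>= 3 [ 653.  -282.    27.5   93.5]
```

Emit:
send_rows(steps=[[-0.3,-0.6,0,0,0.36],[-0.3,-0.6,0,0,0.36],[-0.3,-0.6,0,0,0.36],[-0.3,-0.6,0,0,0.36],[-0.3,-0.6,0,0,0.36],[-0.5,-1,0.1,0.009,0.36],[-0.528,-1,0.2,0.009,0.36],[-0.528,-1,0.3,0.009,0.36],[-0.528,-1,0.357,0.009,0.36],[-0.528,-1,0.357,0.009,0.36],[-0.528,-1,0.357,0.009,0.36]])

```text
time: 38.2
eef_pos: [650.2, -273.8, 288.1]
ee_rot: [0.091, -3.128, -0.009]
contact_force: [-0.2, 0.9, -1.0]
width: 60.1
finger_force: 0.0
```

```bash
python3 - <<'E'
from plan import *; from bench import manip
c=adv((-.528,-1,.357,.009)); s=manip.sense(); r=s['ee_rot'];print(s['eef_pos'],2*np.degrees(np.arctan2(r[1],r[0]))%360-90,s['width'],s['q'])
plan([(653,-282,27.5,93.5)])
E
```

```text
cmd [ 652.1 -273.   150.    93.4]
[ 650.18908402 -273.84033111  288.13397816] 93.33174823416465 60.09005539717397 [-4.33849074e-01  4.09557250e-01  1.63399926e+00 -3.36861717e-04
  1.11108269e+00 -2.06264394e+00]
[-0.001 -0.03   0.408] -0.0 rows>= 3 [ 653.  -282.    27.5   93.5]
```

Emit:
send_rows(steps=[[0,-0.03,0,0,0.36],[0,-0.03,0.1,0,0.36],[0,-0.03,0.2,0,0.36],[0,-0.03,0.3,0,0.36],[0,-0.03,0.37,0,0.36],[0,-0.03,0.4,0,0.36],[0,-0.03,0.405,0,0.36],[0,-0.03,0.405,0,0.36]])

```text
time: 38.87
eef_pos: [653.2, -281.9, 177.1]
ee_rot: [-0.095, 3.139, -0.001]
contact_force: [-0.3, -1.1, -0.2]
width: 59.9
finger_force: 0.0
```

Emit:
send_rows(steps=[[0,0,0,0,-1],[0,0,0,0,-1],[0,0,0,0,-1],[0,0,0,0,-1],[0,0,0,0,-1],[0,0,0,0,-1],[0,0,0,0,-1],[0,0,0,0,-1]], newtons=6)

```text
time: 39.53
eef_pos: [653.2, -282.3, 176.6]
ee_rot: [-0.094, 3.139, -0.001]
contact_force: [0.1, 0.3, 3.3]
width: 27.6
finger_force: 6.0
```

Emit:
send_rows(steps=[[0,0,-0.03,0,-1],[0,0,-0.06,0,-1],[0,0,-0.09,0,-1],[0,0,-0.12,0,-1],[0,0,-0.15,0,-1],[0,0,-0.18,0,-1],[0,0,-0.21,0,-1],[0,0,-0.24,0,-1],[0,0,-0.27,0,-1],[0,0,-0.3,0,-1],[0,0,-0.32,0,-1],[0,0,-0.32,0,-1]])

```text
time: 40.53
eef_pos: [653.5, -282.3, 274.1]
ee_rot: [-0.094, 3.137, -0.002]
contact_force: [-0.4, -0.2, -1.0]
width: 27.9
finger_force: 6.0
```

```bash
python3 - <<'E'
from plan import *; from h import *
c=adv((0,-.03,.405,0),(0,0,-.32,0)); s=manip.sense();print(s['eef_pos'],s['eef_pos'][2]-D,s['contact_force'],s['width'])
ims={n:cap(n,n+'8.png') for n in('top','side')}
f=lambda im,x,y,w,h:cv2.resize(im[y:y+h,x:x+w],(400,400),interpolation=cv2.INTER_CUBIC)
cv2.imwrite('pics/c8.png',np.hstack([f(ims['top'],370,135,100,100),f(ims['side'],310,85,110,110)])[:,:,::-1])
E
```

```text
cmd [ 652.7 -282.   124.5   93.4]
[ 653.50764317 -282.33768954  274.13206918] 126.83206917887424 [-0.44347333 -0.16051973 -0.97322059] 27.865446766469567
```

View pics/c8.png

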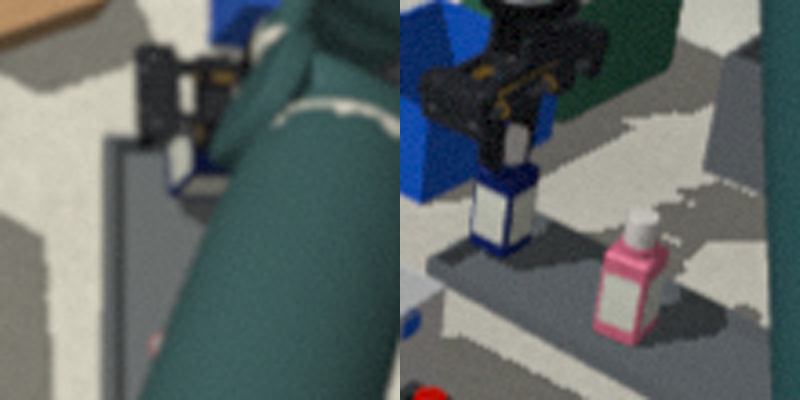

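Emit:
send_rows(steps=[[0.03,0,0,0,-1],[0.07,0,0,0,-1],[0.1,0,0,0,-1],[0.1,0,0,0,-1],[0.1,0,0.01,0,-1],[0.1,0,0.02,0,-1],[0.1,0,0.03,0,-1],[0.1,0,0.04,0,-1],[0.1,0,0.047,0,-1],[0.1,0,0.05,0,-1],[0.1,0,0.053,0,-1],[0.1,0,0.053,0,-1]])

```text
time: 41.63
eef_pos: [624.0, -283.9, 258.4]
ee_rot: [-0.095, 3.137, -0.002]
contact_force: [-1.7, 2.0, 7.4]
width: 27.5
finger_force: 6.0
```

Emit:
send_rows(steps=[[0,0,0.004,0,-1],[0,0,0.008,0,-1],[0,0,0.008,0,-1]])

```text
time: 41.88
eef_pos: [624.3, -283.8, 257.6]
ee_rot: [-0.095, 3.136, -0.002]
contact_force: [-4.2, 2.4, 14.2]
width: 27.8
finger_force: 9.4
```

Emit:
send_rows(steps=[[0,0,-0.008,0,-1],[0,0,-0.008,0,-1],[0,0,-0.008,0,0.1],[0,0,-0.008,0,0.1],[0,0,-0.008,0,0.1],[0,0,-0.008,0,0.1],[0,0,-0.05,0,0.1],[0,0,-0.15,0,0.1],[0,0,-0.3,0,0.1],[0,0,-0.45,0,0.1],[0,0,-0.55,0,0.1],[0,0,-0.55,0,0.1]])

```text
time: 42.88
eef_pos: [624.6, -284.6, 429.8]
ee_rot: [-0.094, 3.126, -0.012]
contact_force: [0.9, -1.5, 2.2]
width: 48.6
finger_force: 0.0
```

Emit:
send_rows(steps=[[0,0.8,-0.1,0,0.1],[0,0.8,-0.1,0,0.1],[0,0.8,-0.1,0,0.1],[0,0.8,-0.1,0,0.1],[0,0.8,-0.1,0,0.1],[0,0.8,-0.1,0,0.1],[0,0.8,-0.1,0,0.1],[0,0.8,-0.1,0,0.1]])

```text
time: 43.55
eef_pos: [608.3, -42.4, 449.0]
ee_rot: [-0.1, 3.139, -0.001]
contact_force: [-0.8, -1.1, -0.5]
width: 48.4
finger_force: 0.0
```

```bash
python3 - <<'E'
from h import *
s=manip.sense();print(s['eef_pos'],s['time'],s['contact_force'])
ims={n:cap(n,n+'9.png') for n in('top','side')}
cv2.imwrite('pics/c9.png',np.hstack([cv2.resize(ims['top'][90:300,80:460],(400,400)),cv2.resize(ims['side'][100:400,120:420],(400,400))])[:,:,::-1])
for n in('top','side'):
  for l in('bottle_navy','bottle_pink','bottle_teal','lid_grip'): print(n,l,[(np.array(q['centre']).round(1),round(q['confidence'],2)) for q in manip.landmark_of(n,l)[:2]])
E
```

```text
[608.28858739 -42.37063513 448.95944766] 43.55 [-0.82719146 -1.07092506 -0.50401471]
top bottle_navy [(array([649.7,  55.8, 140.9]), 0.6), (array([ 613.4, -284.9,    4.7]), 0.53)]
top bottle_pink [(array([ 495.9, -277. ,    6.6]), 0.69)]
top bottle_teal []
top lid_grip [(array([539.7,  45.6, 178.4]), 0.68)]
side bottle_navy [(array([ 614.9, -281.1,    6.9]), 0.69)]
side bottle_pink [(array([ 496.4, -281.9,    3.1]), 0.79), (array([535.4,  44. , 181. ]), 0.72)]
side bottle_teal []
side lid_grip [(array([538.5,  40.8, 181. ]), 0.82), (array([382.1, 489.3,  -3.2]), 0.18)]
```

View pics/c9.png

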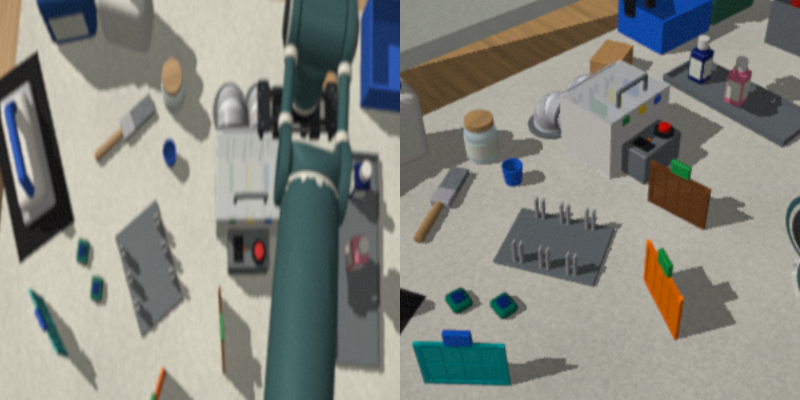

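```bash
python3 -c "
from bench import manip
print(manip.job_done())"
```

```text
the job is handed in; nothing more can be done
None
```

I handed the job in at about 43.6 s. The three screens are home in their colour guides, the lid is shut, the reset button was pressed, and the navy and pink bottles are standing. The hand-in call returned no verdict, so this rests on the last pictures and the force readings (about 13 N at the button).

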